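Fetch a cheese sample from the rack with sprung tongs

TASK

Use the sprung tongs to fetch the taller, round-topped cheese piece from deep in its lane of the sample rack, and set it down, without dropping it, wholly on the wooden tasting board with its round top up. Never touch the cheese with the gripper, leave the flat-topped piece in its lane, and do not knock the amber jar and the cheese wedge that stand beside the rack out of place. Then lay the tongs flat on the counter, touching neither the board nor the cheese.

Things in the scene. Friction and masses are not known exactly. Their poses are not given: they have to be found in the camera images.
- tongs: Loose steel sprung tongs lying flat, 248 mm long, 140 g. Origin: underside, at the hinge end, in an upright barrel 38 mm across, 26 mm high (centre x = -4 mm). x runs along them to the jaw tips at x = 225 mm, z is up. Two flat arms, 4 mm thick, z = 2 to 24 mm, splay from hinges at x = 0, y = +-15 mm, held open by a spring; they close evenly. Jaws: x = 185 to 225 mm, z = 0 to 26 mm.
- tongs_grip (a point): Middle between the black thumb pads on the outsides of the tongs' arms, 105 mm ahead of the tongs' origin, 17 mm above their underside: squeeze here across y. Pads 44 mm long, 34 mm high from the underside up. Width over the pads 55 mm open, 50 mm half squeezed, 44 mm with the jaws parallel on a 26 mm piece. A half squeeze already carries the tongs; 30 to 50 N of grip holds a piece.
- tong_left (a joint): Squeeze angle of each arm of the tongs (rad). 0: open, jaw gap at the tips 50 mm, outer width 62 mm. 0.027: half squeezed, gap 38, outer width 50. 0.053: jaws parallel, gap 26, outer 38. At most 0.085. The spring pushes each thumb pad out with about 2.3 N when open, 4.3 N at 0.053. 1 mm of squeeze over the pads closes the tips by 2.1 mm.
- rack: Fixed sample rack, pale wood, clear roof, 130 (x) x 144 (y) x 54 mm high; origin under its centre, on the counter. Two lanes along x, open only at -x (mouth at x = -65 mm, towards the robot), back wall at x = +60 mm. Lane centres y = +-35 mm, 66 mm wide inside, walls 4 mm; floor 4 mm above the counter; roof underside at 50 mm with a 36 mm viewing slot over each lane.
- rind_piece: The wanted cheese piece: 60 (x) x 26 (y) x 34 mm high, flat sides up to 21 mm height, half-round brown rind on top; about 55 g, loose. Origin at the centre of its underside. It lies along either one of the two lanes, near the back, its front end about 55 to 63 mm inside the mouth.
- flat_piece: The other cheese piece, to be left in its lane: 60 x 26 mm, 18 mm high, with a flat brown rind on top; loose, origin at the centre of its underside.
- board: Fixed dark wooden tasting board, 180 mm (x) by 140 mm (y), 12 mm thick, to the robot's left; origin at the centre of its underside, on the counter.
- jar: Bystander: amber glass jar with a dark lid, 64 mm across, 85 mm high, beside the rack on the board's side; origin at the centre of its underside.
- wedge: Bystander: cream wedge block of cheese 110 x 70 x 45 mm high, beside the rack on the tongs' side; origin at the centre of its underside.
Not all that is in view belongs to the job. What is shaped like the rack but green is not meant.

How it is judged:
By the outcome, as a careful person would: the job done as asked, in the order asked, and still so for the second after the job is handed in, with the robot touching nothing.
It also fails if it takes over 58 s, if anything falls off the work surface, if the arm or the gripper's body presses on something with over 40 N, if the wrist force passes 120 N, or if a joint passes its speed limit or range.

ROBOT

A 6-joint arm with a two-finger parallel gripper is mounted at the origin on the work surface. World frame = base frame: x ahead of the robot, y to its left, z up, the work surface at z = 0. Lengths are in m, angles in rad, forces in N, time in s.
With the tool pointing down it reaches from about 0.425 to 0.95 m from the base axis. Payload 3.5 kg.
Tool frame: the origin (TCP) lies midway between the tips of the shut fingers; the grasp point (between the pads) lies manip.pinch_z behind it (manip.pinch_z is the distance from the TCP to the grasp point, in m); z points along the fingers, y is the direction in which the jaws open and shut (so a half turn about z gives the same grasp; the last joint's range is limited). The gripper opens to 85 mm and grips with 20 to 120 N. Pads are 22 mm wide; open, the fingers measure 114 mm over their backs; the gripper's body (76 mm by 85 mm) begins 54 mm behind the grasp point. The pads swing forward as they close: fully open they stand 13 mm farther back than shut.
Start: joints at [-0.15, 0.286, 1.577, -0, 1.279, -0.15], TCP at [0.675, 0, 0.231] pointing down, gripper open.
Joint ranges: [-2.77, 2.77], [-0.9, 2.22], [0.21, 2.48], [-1.53, 4.67], [0.24, 2.81], [-2.84, 2.84]. Speed limits (rad/s): [2.79, 2.79, 3.14, 3.14, 3.14, 3.14].

INTERFACE

Orientations are given as a unit quaternion [w, x, y, z].
In Python, from workcell import manip gives the robot as it stands. The module is installed in compiled form; this text tells all that it offers.
- The arm moves only by the tool send_rows, never from a script. Its argument "moves" is a list of rows, each an object with "turn": the turn, a rotation vector about the tool's x, y, z in rad, a list of three; "delta_pos": the shift along the tool's x, y, z in mm, a list of three; "fingers": the opening, from -1 (shut) to 1 (fully open). A call has 1 to 12 rows; each row shifts and turns the commanded pose from where the row before left it, along the tool's axes as they then stand; what a row does not reach is not made up. A row lasts 1/8 s, in which the tool goes at most 62.5 mm and 10.7 degrees, less where a joint would pass 70% of its speed; a pose out of reach is approached as far as the arm can. A call with a gripper value outside its range is refused whole. The fingers move at their own pace and stop on an object; "force" is the grip in N (left out, the last holds). Time passes only in rows, so rows that do not move let the fingers close. It gives the time, the measured TCP pose, the force and the opening at its end, in the units of the state.
- manip.get_obs(): the state, without advancing time (a new reading comes with each control period).
- manip.camera(name): name is "scene" or "side" or "wrist"; returns a dict with "img" (384x512x3 uint8, red, green, blue), "range_z" (384x512 float32, m along the optical axis (not along the pixel's ray), 0 where there is no reading), "fov_y" (degrees; the focal length in pixels is half the picture's height over the tangent of half this angle, whatever the lens; pixels are square), "cx", "cy" (the principal point, pixels), "rvec" (rotation vector, rad) and "tvec" (3), from world to camera coordinates, as OpenCV has them; the wrist camera has in their place "hand_eye" (4x4, takes a point from camera to tool coordinates, whose origin is the TCP and whose axes are the flange's). Camera axes: x right, y down, z forward; pixel columns grow to the right and rows downward; lengths in m; the calibration is good to about 2 mm. A picture is of the moment at which its call begins: read the wrist's pose just before it.
- manip.job_done(): hands the job in, once; it reports no verdict.
The state is a dict: "t": time; "joints": joint angles; "qvel": joint speeds; "joint_efforts": joint torques, N m; "position": TCP position; "tool_rot": TCP orientation; "contact_force": force on the tool from outside, world axes, zero at the start; "moment": the same for the moment, N m; "gripper_width": finger opening in m.
Only numpy, scipy, OpenCV 4.12 (cv2) and the standard library are available. Lean on these libraries where they do the work, as an engineer would, in place of code of your own. Each camera call takes 0.05 s, during which the arm holds its last target. There are 200 camera calls.

## Working session

There is one attempt and no reset: what is moved stays moved. The work goes in short steps, Python scripts to look and compute and a tool call to move; the robot and the scene stay as the last step left them, time stands still between calls to the robot, and variables do not carry over. Pictures are saved under pics/ and viewed, about 8 in all and at most 12, crops included, and the job is handed in when it is done.

Besides the shell and the picture viewer there is one more tool, called by a JSON object that holds its "fn" and its "kwargs", one argument or row to a line. send_rows: Moves the arm, as the interface text tells. Its arguments: {"type":"object","properties":{"moves":{"type":"array","items":{"type":"object","properties":{"turn":{"type":"array","items":{"type":"number"}},"delta_pos":{"type":"array","items":{"type":"number"}},"fingers":{"type":"number"}}}},"force":{"type":"number"}},"required":["moves"]}

```bash
mkdir -p pics
cat > h.py <<'E'
import numpy as np, cv2
from scipy.spatial.transform import Rotation as R
from workcell import manip
def cam(n):
    o=manip.get_obs(); c=manip.camera(n); h=c["img"].shape[0]
    f=h/2/np.tan(np.radians(c["fov_y"])/2); c["f"]=f
    if "hand_eye" in c:
        q=np.array(o["tool_rot"]); T=np.eye(4); T[:3,:3]=R.from_quat(np.r_[q[1:],q[0]]).as_matrix(); T[:3,3]=o["position"]
        M=T@np.array(c["hand_eye"])
    else:
        W=np.eye(4); W[:3,:3]=cv2.Rodrigues(np.array(c["rvec"],float))[0]; W[:3,3]=np.ravel(c["tvec"]); M=np.linalg.inv(W)
    c["M"]=M; z=c["range_z"]; v,u=np.mgrid[:z.shape[0],:z.shape[1]]
    P=np.stack([(u-c["cx"])/f*z,(v-c["cy"])/f*z,z],-1)
    c["P"]=P@M[:3,:3].T+M[:3,3]; c["P"][z<=0]=np.nan
    return c
def save(c,n,box=None,s=1):
    im=c["img"][...,::-1]
    if box: im=im[box[1]:box[3],box[0]:box[2]]
    cv2.imwrite(f"pics/{n}.png",cv2.resize(im,None,fx=s,fy=s,interpolation=cv2.INTER_CUBIC))
def proj(c,p):
    W=np.linalg.inv(c["M"]); q=W[:3,:3]@np.array(p)+W[:3,3]; return c["f"]*q[0]/q[2]+c["cx"],c["f"]*q[1]/q[2]+c["cy"]
def st():
    o=manip.get_obs(); print({k:np.round(o[k],4).tolist() for k in("t","joints","position","tool_rot","contact_force","gripper_width")})
E
python3 - <<'E'
from h import *
st(); print(manip.pinch_z)
a=cam("scene");b=cam("side");w=cam("wrist")
for n,c in(("scene",a),("side",b),("wrist",w)): print(n,np.round(c["M"],3).tolist(),c["f"],c["cx"],c["cy"]); np.savez("/tmp/%s0.npz"%n,**{k:c[k] for k in("img","P","M","f","cx","cy")})
im=np.vstack([np.hstack([a["img"],b["img"]])])
save(a,"scene0",s=1.5);save(b,"side0",s=1.5);save(w,"wrist0")
E
```

```text
{'t': 0.0, 'joints': [-0.15, 0.2872, 1.5782, 0.0, 1.2786, -0.15], 'position': [0.6743, 0.0002, 0.2299], 'tool_rot': [-0.001, 0.7071, 0.7071, -0.0007], 'contact_force': [-0.9837, -0.2795, -0.4619], 'gripper_width': 0.0854}
0.0187
scene [[-0.284, 0.695, -0.661, 1.262], [0.959, 0.199, -0.203, 0.257], [-0.01, -0.691, -0.723, 0.89], [0.0, 0.0, 0.0, 1.0]] 460.43910811204427 251.97761401250045 187.43260380152773
side [[0.962, -0.176, 0.207, 0.29], [-0.271, -0.669, 0.692, -0.722], [0.017, -0.722, -0.692, 0.767], [0.0, 0.0, 0.0, 1.0]] 408.24066173462535 253.64299422492817 199.8504241901971
wrist [[1.0, 0.0, -0.003, 0.675], [-0.001, -0.962, -0.274, 0.07], [-0.003, 0.274, -0.962, 0.373], [0.0, 0.0, 0.0, 1.0]] 286.8504719622871 255.13629629861808 194.60844223180658
```

View pics/scene0.png

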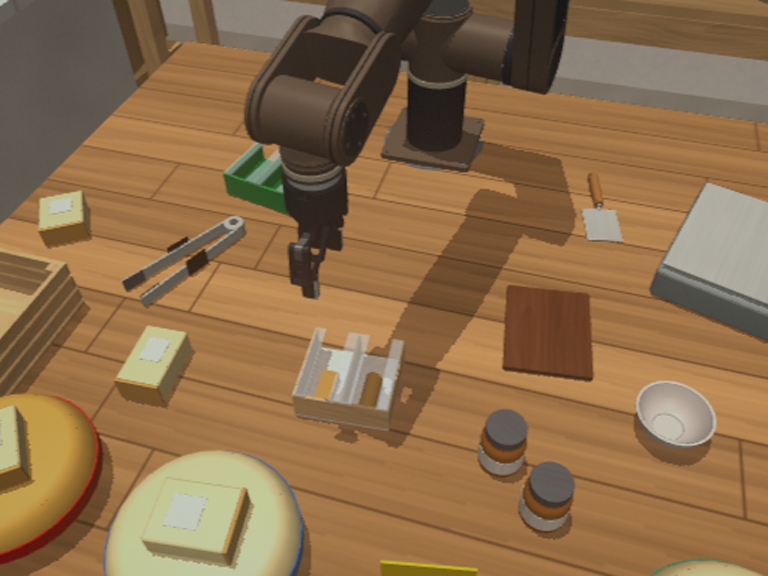

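View pics/side0.png

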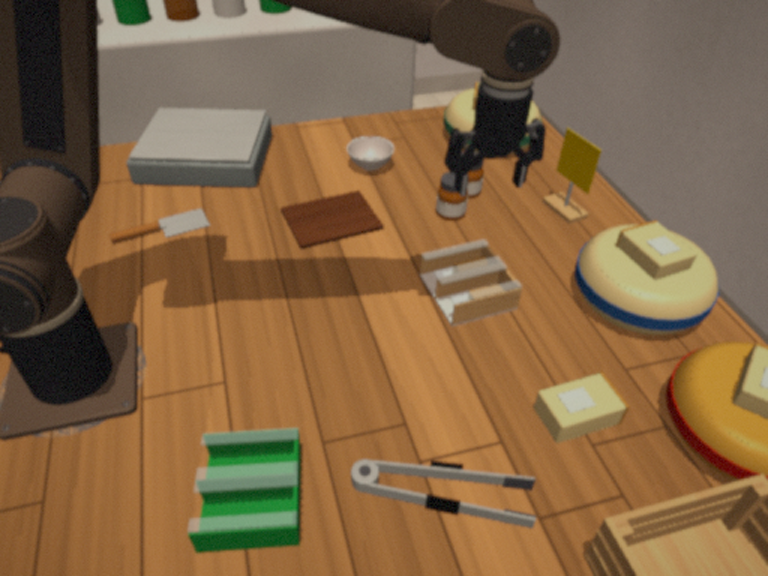

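Scene view (1.5x px): steel tongs at (185,260), hinge at (235,225). The pale rack is at (348,385), with an orange-topped piece at (327,385) and a brown one at (370,390). The board is at (547,333), jars at (503,440) and (547,495), and the wedge at (153,365). The green rack is a decoy. The candidates are the two pieces, so I'll measure heights and check one crop.

Run:
```python
from h import *
S={n:np.load("/tmp/%s0.npz"%n) for n in("scene","side","wrist")}
def at(n,u,v,k=1):
    return np.round(np.nanmedian(S[n]["P"][v-k:v+k+1,u-k:u+k+1].reshape(-1,3),0),4).tolist()
for l,u,v in [("flat?",327,385),("rind?",370,390),("hinge",235,223),("board",547,333),("jar1 lid",505,424),("jar2 lid",548,480),("wedge",155,348)]: print(l,at("scene",int(u/1.5),int(v/1.5)))
for l,u,v in [("hinge",366,473),("board",332,218),("wedge",577,400),("rackfloor",462,270)]: print("side",l,at("side",int(u/1.5),int(v/1.5)))
# top-down mosaic 1mm: x 0.4..0.95, y -0.5..0.45
pan=[]
for n in("scene","side"):
    P=S[n]["P"].reshape(-1,3);C=S[n]["img"].reshape(-1,3)
    ok=np.isfinite(P[:,0])&(P[:,2]<.12)&(P[:,2]>-.02)
    P,C=P[ok],C[ok]; o=np.argsort(P[:,2]); P,C=P[o],C[o]
    im=np.zeros((560,760,3),np.uint8)
    r=((.95-P[:,0])*1000).astype(int);c=((.35-P[:,1])*1000).astype(int)
    k=(r>=0)&(r<559)&(c>=0)&(c<759)
    for dr in(0,1):
        for dc in(0,1): im[r[k]+dr,c[k]+dc]=C[k]
    pan.append(im)
cv2.imwrite("pics/top.png",np.where(pan[0]>0,pan[0],pan[1])[...,::-1])
```

```text
flat? [0.6978, -0.0002, 0.0228]
rind? [0.7009, 0.0677, 0.0381]
hinge [0.4009, -0.2896, 0.028]
board [0.4966, 0.308, 0.0126]
jar1 lid [0.732, 0.2688, 0.0844]
jar2 lid [0.801, 0.3349, 0.0844]
wedge [0.7244, -0.2729, 0.0457]
side hinge [0.4014, -0.301, 0.0269]
side board [0.4854, 0.2987, 0.0104]
side wedge [0.7275, -0.2746, 0.0449]
side rackfloor [0.6666, 0.0321, 0.0525]
```

Run:
```python
from h import *
a=np.load("/tmp/scene0.npz");b=np.load("/tmp/side0.npz")
x=cv2.resize(a["img"][210:295,185:280],(475,425),interpolation=cv2.INTER_CUBIC)
y=cv2.resize(b["img"][155:220,270:355],(325*85//65,325),interpolation=cv2.INTER_CUBIC)
y=cv2.copyMakeBorder(y,0,100,0,0,cv2.BORDER_CONSTANT)[:, :325]
cv2.imwrite("pics/crop.png",np.hstack([x,y])[...,::-1])
```

```text
(no output)
```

View pics/top.png

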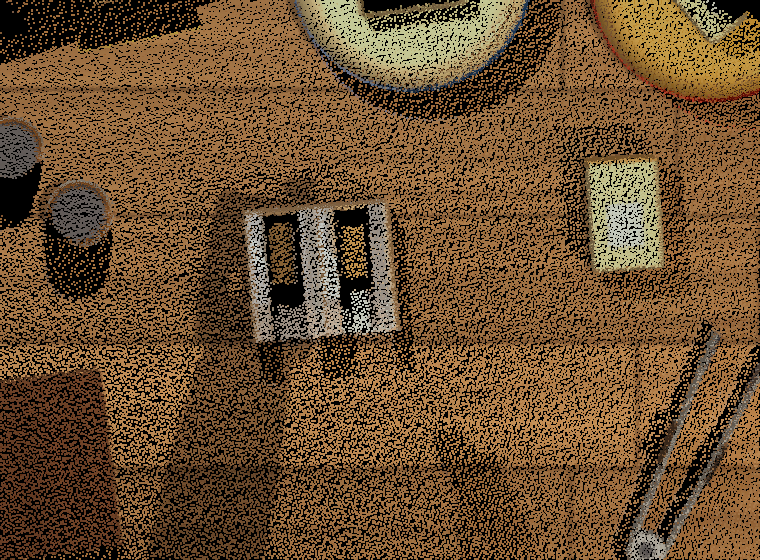

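View pics/crop.png

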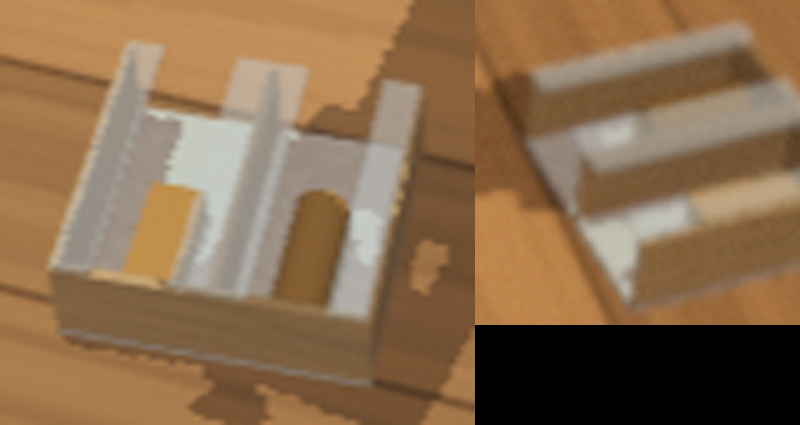

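The crop confirms the choice. The half-round brown piece (top z 0.038) is in the +y lane, and the flat orange-topped one (z 0.023) is in the −y lane. Next I'll get precise fits.

```bash
cat > fit.py <<'E'
from h import *
from scipy.spatial import cKDTree
from scipy.optimize import least_squares
def rot(a): return np.array([[np.cos(a),-np.sin(a)],[np.sin(a),np.cos(a)]])
def tmpl(q=0.):
    L=[]; th=np.linspace(0,2*np.pi,24)
    for r in(4,9,14,19): L.append(np.c_[-4+r*np.cos(th),r*np.sin(th)])
    x=np.arange(8,226,2.)
    for s in(1,-1):
        yc=17+(28-17)*x/225-x*q      # arm centre line
        for d in(-2,0,2): L.append(np.c_[x,s*(yc+d)])
    return np.vstack(L)/1e3
def fit_tongs(P,g):
    T=tmpl()
    P2=P[:,:2]; td=cKDTree(P2)
    def res(p):
        M=T@rot(p[2]).T+p[:2]
        a=td.query(M)[0]; b=cKDTree(M).query(P2[::3])[0]
        return np.r_[np.minimum(a,.02),np.minimum(b,.02)]
    r=least_squares(res,g,x_scale=[.01,.01,.05],diff_step=1e-4,loss="soft_l1",f_scale=.003); return r.x,np.median(np.abs(r.fun))
def region(P,x0,x1,y0,y1,z0,z1):
    P=P.reshape(-1,3); return P[(P[:,0]>x0)&(P[:,0]<x1)&(P[:,1]>y0)&(P[:,1]<y1)&(P[:,2]>z0)&(P[:,2]<z1)]
def rect(P):
    (c,s,a)=cv2.minAreaRect((P[:,:2]*1000).astype(np.float32)); return np.round(c,1),np.round(s,1),round(a,2)
E
python3 - <<'E'
from fit import *
S={n:np.load("/tmp/%s0.npz"%n) for n in("scene","side")}
for n in S:
    P=S[n]["P"]; t=region(P,.37,.66,-.46,-.26,.014,.04)
    p,e=fit_tongs(t,[.405,-.297,-.40]); print(n,"tongs",len(t),np.round(p,4),np.degrees(p[2]).round(2),e.round(4),"ztop",np.percentile(t[:,2],[50,90,99]).round(4), "tables",np.nanmedian(region(P,.45,.6,-.2,-.1,-.02,.02)[:,2]).round(4))
    r=region(P,.56,.8,-.09,.14,.046,.062); print("rack",rect(r),np.median(r[:,2]))
    print("board",rect(region(P,.36,.62,.2,.42,.008,.02)))
    print("wedge",rect(region(P,.62,.82,-.36,-.2,.035,.055)))
    k=region(P,.64,.745,.045,.09,.024,.042); print("rind",len(k),rect(k) if len(k) else "",k.max(0) if len(k) else "", k.min(0) if len(k) else "")
    j=region(P,.69,.79,.21,.30,.075,.095); print("jar",j[:,:2].mean(0),rect(j))
E
```

```text
scene tongs 818 [ 0.4051 -0.2963 -0.439 ] -25.15 0.0011 ztop [0.0226 0.0286 0.0355] tables 0.0002
rack (array([680.3,  29.9]), array([134.7, 144.3]), 5.14) 0.053743051574734135
board (array([486.4, 307.9]), array([184.5, 140.6]), 7.07)
wedge (array([ 738.1, -273.3]), array([115.5,  71.5]), 4.06)
rind 349 (array([705.1,  64.6]), array([77.1, 43.3]), 4.84) [0.74489464 0.08941956 0.04186642] [0.66652463 0.04595795 0.02413825]
jar [0.74040861 0.27137791] (array([738.2, 271.4]), array([56.1, 55.9]), 46.65)
side tongs 1372 [ 0.4039 -0.2983 -0.4397] -25.19 0.0009 ztop [0.023  0.0279 0.0341] tables -0.001
rack (array([680.4,  28.9]), array([131.1, 146.9]), 5.03) 0.0523915033467412
board (array([485. , 304.6]), array([180.3, 143.7]), 6.74)
wedge (array([ 738.2, -274.9]), array([115.2,  72. ]), 3.78)
rind 53 (array([703.8,  73.1]), array([71.4, 20.8]), 10.58) [0.73814223 0.08968614 0.03957788] [0.6681477  0.06416255 0.02511625]
jar [0.72427053 0.26960817] (array([729.9, 270.1]), array([42.2, 53.8]), 21.09)
```

{"fn": "send_rows", "kwargs": {
  "moves": [
    {"delta_pos": [-35,-18,0],"turn": [0,0,0],"fingers": 1},
    {"delta_pos": [-35,-18,0],"turn": [0,0,0],"fingers": 1},
    {"delta_pos": [-35,-18,0],"turn": [0,0,0],"fingers": 1},
    {"delta_pos": [-35,-18,0],"turn": [0,0,0],"fingers": 1},
    {"delta_pos": [-35,-18,0],"turn": [0,0,0],"fingers": 1},
    {"delta_pos": [-35,-18,0],"turn": [0,0,0],"fingers": 1},
    {"delta_pos": [-35,-18,0],"turn": [0,0,0],"fingers": 1},
    {"delta_pos": [-35,-18,0],"turn": [0,0,0],"fingers": 1},
    {"delta_pos": [-35,-18,0],"turn": [0,0,0],"fingers": 1},
    {"delta_pos": [-27,-13,0],"turn": [0,0,0],"fingers": 1}
  ]
}}

```text
t: 1.4
position: [0.4989, -0.3432, 0.2309]
tool_rot: [-0.0, 0.707, 0.707, -0.0]
contact_force: [0.4, 0.2, 0.3]
gripper_width: 0.0852
```

{"fn": "send_rows", "kwargs": {
  "moves": [
    {"delta_pos": [0,0,0],"turn": [0,0,0.17],"fingers": 1},
    {"delta_pos": [0,0,0],"turn": [0,0,0.17],"fingers": 1},
    {"delta_pos": [0,0,0],"turn": [0,0,0.17],"fingers": 1},
    {"delta_pos": [0,0,0],"turn": [0,0,0.17],"fingers": 1},
    {"delta_pos": [0,0,0],"turn": [0,0,0.17],"fingers": 1},
    {"delta_pos": [0,0,0],"turn": [0,0,0.17],"fingers": 1},
    {"delta_pos": [0,0,0],"turn": [0,0,0.17],"fingers": 1},
    {"delta_pos": [0,0,0],"turn": [0,0,0.17],"fingers": 1},
    {"delta_pos": [0,0,0],"turn": [0,0,0.17],"fingers": 1},
    {"delta_pos": [0,0,0],"turn": [0,0,0.17],"fingers": 1},
    {"delta_pos": [0,0,0],"turn": [0,0,0.17],"fingers": 1},
    {"delta_pos": [0,0,0],"turn": [0,0,0.14],"fingers": 1}
  ]
}}

```text
t: 2.9
position: [0.4998, -0.3418, 0.2308]
tool_rot: [-0.0, 0.975, -0.22, -0.0]
contact_force: [-0.0, -0.5, -0.4]
gripper_width: 0.0857
```

```bash
cat > rel.py <<'E'
from fit import *
def rel(xy,yaw):  # forward/right offset (mm) & turn to reach point xy with tool x along yaw
    o=manip.get_obs(); q=np.array(o["tool_rot"]); M=R.from_quat(np.r_[q[1:],q[0]]).as_matrix()
    d=np.r_[xy,o["position"][2]]-o["position"]; h=np.arctan2(M[1,0],M[0,0])
    print("tool heading deg",np.degrees(h).round(2),"tilt",M[2].round(4),"delta tool mm",(M.T@d*1000).round(1),"turn z",round(-(yaw-h),4))
E
python3 - <<'E'
from rel import *
st(); w=cam("wrist"); 
t=region(w["P"],.37,.68,-.50,-.26,.014,.04)
p,e=fit_tongs(t,[.4045,-.2973,-.4393]); print(len(t),p.round(4),np.degrees(p[2]),e,np.percentile(t[:,2],[50,90,99]),rect(t))
g=p[:2]+rot(p[2])@[.105,0]; print("grip",g); rel(g,p[2]); save(w,"w1")
E
```

```text
{'t': 2.9, 'joints': [-0.7672, 0.1359, 1.7538, 0.0, 1.2527, 1.2476], 'position': [0.4998, -0.3418, 0.2308], 'tool_rot': [-0.0002, 0.9755, -0.2202, -0.0004], 'contact_force': [-0.0193, -0.4799, -0.4258], 'gripper_width': 0.0857}
2420 [ 0.4043 -0.2977 -0.4386] -25.130604093684845 0.0007244509467439876 [0.02485246 0.02882895 0.03532042] (array([ 519.7, -348.5]), array([226.3, 290.1]), 80.69)
grip [ 0.49940239 -0.34227689]
tool heading deg -25.6 tilt [-8.e-04 -3.e-04 -1.e+00] delta tool mm [-0.1  0.6 -0. ] turn z -0.0082
```

View pics/w1.png

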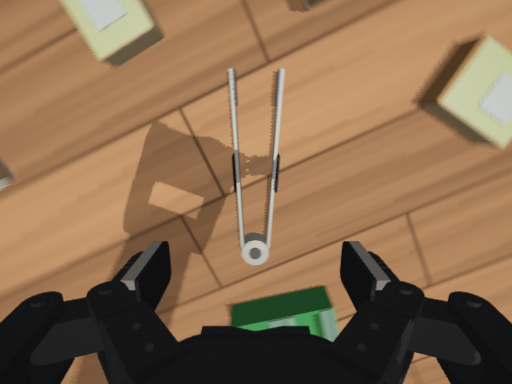

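The wrist view shows the tongs centred and symmetric: hinge at (256,252), pads at (237,172) and (276,172), tips at (232,70) and (282,70). All three fits agree within 2 mm, so I'll descend.

{"fn": "send_rows", "kwargs": {
  "moves": [
    {"delta_pos": [0,0.6,0],"turn": [0,0,-0.008],"fingers": 1},
    {"delta_pos": [0,0,30],"turn": [0,0,0],"fingers": 1},
    {"delta_pos": [0,0,40],"turn": [0,0,0],"fingers": 1},
    {"delta_pos": [0,0,40],"turn": [0,0,0],"fingers": 1},
    {"delta_pos": [0,0,40],"turn": [0,0,0],"fingers": 1},
    {"delta_pos": [0,0,30],"turn": [0,0,0],"fingers": 1},
    {"delta_pos": [0,0,20],"turn": [0,0,0],"fingers": 1},
    {"delta_pos": [0,0,15],"turn": [0,0,0],"fingers": 1},
    {"delta_pos": [0,0,9],"turn": [0,0,0],"fingers": 1},
    {"delta_pos": [0,0,5],"turn": [0,0,0],"fingers": 1},
    {"delta_pos": [0,0,0],"turn": [0,0,0],"fingers": 1}
  ]
}}

```text
t: 4.32
position: [0.5, -0.3427, 0.0027]
tool_rot: [0.0, 0.977, -0.214, 0.0]
contact_force: [0.5, -0.3, -0.1]
gripper_width: 0.085
```

{"fn": "send_rows", "kwargs": {
  "moves": [
    {"delta_pos": [0,0,0],"turn": [0,0,0],"fingers": 0.17},
    {"delta_pos": [0,0,0],"turn": [0,0,0],"fingers": 0.17},
    {"delta_pos": [0,0,0],"turn": [0,0,0],"fingers": 0.17},
    {"delta_pos": [0,0,0],"turn": [0,0,0],"fingers": 0.17},
    {"delta_pos": [0,0,0],"turn": [0,0,0],"fingers": 0.17},
    {"delta_pos": [0,0,0],"turn": [0,0,0],"fingers": 0.17}
  ],
  "force": 40
}}

```text
t: 5.08
position: [0.5004, -0.3431, 0.0036]
tool_rot: [0.0, 0.977, -0.214, 0.001]
contact_force: [-0.3, 0.3, 6.0]
gripper_width: 0.0501
```

{"fn": "send_rows", "kwargs": {
  "moves": [
    {"delta_pos": [0,0,-5],"turn": [0,0,0],"fingers": 0.17},
    {"delta_pos": [0,0,-15],"turn": [0,0,0],"fingers": 0.17},
    {"delta_pos": [0,0,-25],"turn": [0,0,0],"fingers": 0.17},
    {"delta_pos": [0,0,-30],"turn": [0,0,0],"fingers": 0.17},
    {"delta_pos": [0,0,-25],"turn": [0,0,0],"fingers": 0.17},
    {"delta_pos": [0,0,0],"turn": [0,0,0],"fingers": 0.17},
    {"delta_pos": [0,0,0],"turn": [0,0,0],"fingers": 0.17}
  ]
}}

```text
t: 5.95
position: [0.5007, -0.3433, 0.1035]
tool_rot: [0.001, 0.977, -0.214, 0.002]
contact_force: [1.8, -0.6, 3.9]
gripper_width: 0.0501
```

Run:
```python
from rel import *
st(); w=cam("wrist"); b=cam("side"); o=manip.get_obs(); q=np.array(o["tool_rot"]);M=R.from_quat(np.r_[q[1:],q[0]]).as_matrix()
P=(w["P"].reshape(-1,3)-o["position"])@M*1000
np.savez("/tmp/tool.npz",P=P.reshape(384,512,3),img=w["img"])
k=(P[:,0]>70)&(P[:,0]<140)&(abs(P[:,1])<45)&(P[:,2]<10)&(P[:,2]>-60); Q=P[k]
for s in(1,-1):
  for a in range(70,130,10):
    m=Q[(Q[:,0]>=a)&(Q[:,0]<a+10)&(Q[:,1]*s>0)]
    if len(m): print(s,a,len(m),m.min(0).round(1),np.percentile(m,10,axis=0).round(1),m.max(0).round(1))
save(w,"w2"); save(b,"s2")
PB=(b["P"].reshape(-1,3)-o["position"])@M*1000
Q=PB[(abs(PB[:,1])<45)&(PB[:,2]<20)&(PB[:,2]>-40)&(PB[:,0]>-140)&(PB[:,0]<140)]
for a in range(-130,130,20):
    m=Q[(Q[:,0]>=a)&(Q[:,0]<a+20)]
    if len(m): print("side",a,len(m),np.percentile(m[:,2],[2,10,50,90]).round(1),np.percentile(m[:,1],[0,100]).round(1))
print("tip max x",PB[(abs(PB[:,1])<45)&(PB[:,2]<20)&(PB[:,2]>-30)][:,0].max() if 1 else 0)
```

```text
{'t': 5.95, 'joints': [-0.7681, 0.2714, 1.8441, 0.0003, 1.0222, 1.2338], 'position': [0.5007, -0.3433, 0.1035], 'tool_rot': [0.0009, 0.9768, -0.214, 0.0017], 'contact_force': [1.7969, -0.589, 3.8699], 'gripper_width': 0.0501}
side -30 9 [15.6 17.4 19.2 19.8] [-20.6  21.4]
side -10 57 [-23.8 -20.3 -11.8  17.7] [-26.4  39.4]
side 10 172 [-37.6 -34.4 -17.    5.6] [-23.   31.8]
side 30 184 [-39.5 -37.9 -27.3 -12.4] [-21.8  26.5]
side 50 9 [-39.2 -39.2 -38.  -34.6] [-20.7  23.2]
tip max x 385.5619825598145
```

View pics/w2.png

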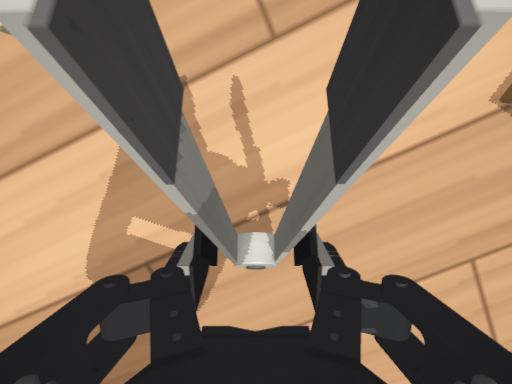

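Run:
```python
import cv2
im=cv2.imread("pics/s2.png"); cv2.imwrite("pics/s2c.png",cv2.resize(im[230:384,180:400],(770,539),interpolation=cv2.INTER_CUBIC))
```

```text
(no output)
```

View pics/s2c.png

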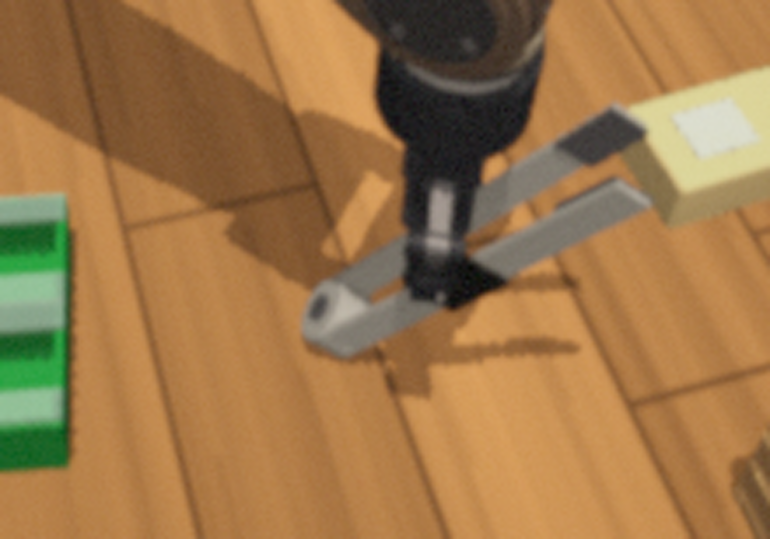

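Run:
```python
from rel import *
d=np.load("/tmp/tool.npz");P=d["P"].reshape(-1,3);C=d["img"].reshape(-1,3)
k=np.isfinite(P[:,0])&(abs(P[:,0])<16)&(abs(P[:,1])<60)&(P[:,2]>-60)&(P[:,2]<12)
for a in range(-60,60,6):
    m=P[k&(P[:,1]>=a)&(P[:,1]<a+6)]
    if len(m): print("y",a,len(m),"zmax",np.sort(m[:,2])[-4:].round(1),"x",m[:,0].min().round(1),m[:,0].max().round(1))
b=cam("side");s=cam("scene");w=cam("wrist");o=manip.get_obs();q=np.array(o["tool_rot"]);M=R.from_quat(np.r_[q[1:],q[0]]).as_matrix()
for n,c in(("side",b),("scene",s),("wrist",w)):
    T=(c["P"].reshape(-1,3)-o["position"])@M*1000; W=c["P"].reshape(-1,3)
    k=np.isfinite(T[:,0])&(abs(T[:,1])<33)&(T[:,0]>-130)&(T[:,0]<150)&(W[:,2]>.012)&(W[:,2]<.24)
    for a in list(range(-110,-10,20))+list(range(20,140,15)):
        m=T[k&(T[:,0]>=a)&(T[:,0]<a+15)]
        if len(m)>3: print(n,a,len(m),"z",np.percentile(m[:,2],[3,50,97]).round(1),"y",np.percentile(m[:,1],[2,98]).round(1))
```

```text
y -60 152 zmax [-51.5 -51.1 -51.  -50.9] x -7.4 14.3
y -54 285 zmax [-49.7 -49.6 -49.6 -49.5] x -7.5 15.5
y -48 847 zmax [-46.7 -46.6 -46.4 -46.2] x -11.3 15.7
y -42 856 zmax [-14.6 -13.6 -13.6 -13.3] x -6.3 14.1
y -36 627 zmax [-11.7 -11.6 -10.9 -10.3] x 7.4 15.3
y -30 1233 zmax [-8.8 -8.  -6.1 -5.9] x -10.1 16.0
y -24 464 zmax [10.6 11.4 11.5 11.9] x -9.5 16.0
y -18 216 zmax [11.7 11.7 11.8 12. ] x -8.2 15.9
y 12 155 zmax [11.7 11.8 11.9 11.9] x -7.8 15.9
y 18 489 zmax [10.6 11.4 11.6 12. ] x -9.8 15.9
y 24 1209 zmax [-6.2 -6.  -5.6 -4.7] x -10.2 15.9
y 30 640 zmax [-11.5 -11.1 -10.5 -10.2] x 7.4 15.3
y 36 834 zmax [-13.  -12.7 -11.9 -11.2] x -6.3 14.3
y 42 852 zmax [-46.5 -46.4 -46.2 -46.2] x -11.9 14.6
y 48 278 zmax [-49.9 -49.8 -49.5 -49.5] x 1.4 15.4
y 54 152 zmax [-51.7 -51.3 -51.1 -50.2] x -7.6 13.9
side -70 38 z [75.  81.2 87.7] y [-12.8  15.6]
side -50 178 z [52.8 64.5 83.7] y [-17.9  20.4]
side -30 252 z [-136.    44.9   73.5] y [-18.8  31.6]
side 20 249 z [-135.7  -26.1    3. ] y [-21.   29.9]
side 35 262 z [-65.4 -42.6 -16.5] y [-22.5  25.8]
side 50 278 z [-89.3 -65.7 -3
[... 307 characters left out ...]
2.     1.7] y [-28.5  22.7]
scene 35 98 z [-136.7  -47.5  -20.4] y [-27.1  21.8]
scene 50 98 z [-91.9 -69.1 -40.5] y [-26.3  21.4]
scene 65 149 z [-110.6  -90.   -65.7] y [-27.   22.5]
scene 80 137 z [-113.1 -100.   -78.8] y [-27.4  25. ]
scene 95 10 z [-103.5 -102.   -98. ] y [-23.3  23.9]
wrist -70 23 z [75.1 79.4 80.9] y [-12.1  13.3]
wrist -50 643 z [56.8 61.6 67.8] y [-15.8  17.6]
wrist -30 691 z [28.  67.6 74.8] y [-17.5  18.5]
wrist 20 2993 z [-100.   -46.3   -5.2] y [-24.1  24.1]
wrist 35 2563 z [-69.2 -51.9 -22.8] y [-23.2  22.5]
wrist 50 5888 z [-91.8 -75.3 -44.9] y [-24.2  23.2]
wrist 65 5035 z [-90.7 -82.3 -62.1] y [-20.3  19.4]
wrist 80 1525 z [-87.2 -83.1 -74.9] y [-19.6  18.4]
```

Side crop: the tongs pivoted nose-up about 50°. Their hinge is at (330,315), the jaws at (620,140) and the finger at (435,280). I gripped near the top of the pads: the tips sit about 5.5 mm behind the TCP at 50 mm opening, so the pinch was about 28 mm up, and the tongs' weight is behind the grip. I'll lower the tongs back onto the counter, hinge first, then regrip lower and a bit further back.

{"fn": "send_rows", "kwargs": {
  "moves": [
    {"delta_pos": [0,0,10],"fingers": 0.17,"turn": [0,0,0]},
    {"delta_pos": [0,0,8],"fingers": 0.17,"turn": [0,0,0]},
    {"delta_pos": [8,0,7.5],"fingers": 0.17,"turn": [0,0,0]},
    {"delta_pos": [7.2,0,8.3],"fingers": 0.17,"turn": [0,0,0]},
    {"delta_pos": [6.3,0,9],"fingers": 0.17,"turn": [0,0,0]},
    {"delta_pos": [5.4,0,9.6],"fingers": 0.17,"turn": [0,0,0]},
    {"delta_pos": [4.3,0,10.1],"fingers": 0.17,"turn": [0,0,0]},
    {"delta_pos": [3.2,0,10.5],"fingers": 0.17,"turn": [0,0,0]},
    {"delta_pos": [2.1,0,10.8],"fingers": 0.17,"turn": [0,0,0]},
    {"delta_pos": [1,0,9],"fingers": 0.17,"turn": [0,0,0]},
    {"delta_pos": [0,0,5],"fingers": 0.17,"turn": [0,0,0]},
    {"delta_pos": [0,0,0],"fingers": 0.17,"turn": [0,0,0]}
  ]
}}

```text
t: 7.7
position: [0.534, -0.3583, 0.0046]
tool_rot: [0.0, 0.977, -0.214, 0.0]
contact_force: [0.9, 1.3, -0.9]
gripper_width: 0.0502
```

```bash
cat > look.py <<'E'
from rel import *
st(); o=manip.get_obs();q=np.array(o["tool_rot"]);M=R.from_quat(np.r_[q[1:],q[0]]).as_matrix()
for n in("side","scene","wrist"):
    c=cam(n); W=c["P"].reshape(-1,3); T=(W-o["position"])@M*1000
    k=np.isfinite(T[:,0])&(abs(T[:,1])<34)&(T[:,0]>-140)&(T[:,0]<150)&(W[:,2]>.010)&(T[:,2]>-60)
    for a in (-130,-110,-90,-70,-50,20,40,60,80,100,110,120,130):
        m=T[k&(T[:,0]>=a)&(T[:,0]<a+15)]
        if len(m)>3: print(n,a,len(m),"z",np.percentile(m[:,2],[3,50,97]).round(1),"y",np.percentile(m[:,1],[2,98]).round(1))
    print(n,"xrange",np.percentile(T[k][:,0],[.3,99.7]).round(1))
    save(c,"look_"+n+"_%d"%(o["t"]*100))
E
python3 look.py
```

```text
{'t': 7.7, 'joints': [-0.7486, 0.4819, 1.7757, 0.0002, 0.8835, 1.2534], 'position': [0.534, -0.3583, 0.0046], 'tool_rot': [0.0001, 0.9768, -0.214, 0.0003], 'contact_force': [0.9454, 1.2811, -0.9424], 'gripper_width': 0.0502}
side -110 29 z [-22.  -19.5  -6.6] y [-9.4 12.7]
side -90 146 z [-24.3 -20.7  -7.6] y [-16.6  19.6]
side -70 112 z [-22.3 -18.5  -6.4] y [-18.9  20.5]
side -50 78 z [-20.4 -15.5  -6.1] y [-19.2  20.9]
side 20 86 z [-30.3 -18.7  -6. ] y [-24.3  26.6]
side 40 108 z [-29.2 -17.7  -6.2] y [-24.5  27.1]
side 60 82 z [-20.5 -14.7  -5.7] y [-24.2  24.9]
side 80 83 z [-20.4 -15.6  -6.3] y [-24.9  25.8]
side 100 93 z [-21.6 -16.4  -6.2] y [-26.   26.5]
side 110 102 z [-22.2 -16.8  -6.6] y [-24.9  26.8]
side 120 100 z [-22.1 -17.1  -6.1] y [-24.9  27. ]
side 130 103 z [-22.5 -17.5  -6. ] y [-25.8  27.4]
side xrange [-98.7 146.4]
scene -110 11 z [-22.3 -20.8 -16.3] y [-11.9  11.6]
scene -90 69 z [-26.  -21.5  -5.9] y [-20.   16.8]
scene -70 71 z [-22.8 -17.1  -6.7] y [-20.3  18.2]
scene -50 26 z [-21.7 -15.2  -6.3] y [-23.5 -14.9]
scene 20 91 z [-30.3 -18.9  -5.8] y [-27.7  25.9]
scene 40 80 z [-28.5 -17.7  -5.9] y [-27.8  27.7]
scene 60 57 z [-20.7 -14.7  -6.4] y [-26.1  24. ]
scene 80 55 z [-22.3 -15.1  -6. ] y [-25.4  24. ]
scene 100 65 z [-22.1 -15.3  -6.6] y [-28.   26.3]
scene 110 71 z [-22.4 -15.3  -6.9] y [-27.4  25.4]
scene 120 70 z [-22.3 -16.1  -5.9] y [-26.5  27.4]
scene 130 71 z [-22.2 -15.2  -6.2] y [-27.2  26.4]
scene xrange [-98.9 146. ]
wrist -50 90 z [-19.2 -10.6  -5.6] y [-17.4  17.9]
wrist 20 1596 z [-30.5 -20.5  -8.3] y [-25.3  25.3]
wrist 40 1534 z [-30.3 -20.   -7.6] y [-25.9  25.9]
wrist 60 1090 z [-20.8 -19.3  -6.5] y [-23.9  23.9]
wrist 80 1229 z [-20.8 -19.2  -6.7] y [-24.6  24.6]
wrist 100 1287 z [-21.8 -19.2  -6.5] y [-25.2  25.1]
wrist 110 130 z [-20.4 -14.2  -5.7] y [-25.2  25. ]
wrist xrange [-37.7 111.5]
```

It's flat again, with the fingers now at tongs x≈77. I'll regrip at about 97, some 7 mm lower, and lift slowly.

{"fn": "send_rows", "kwargs": {
  "moves": [
    {"delta_pos": [0,0,0],"fingers": 1,"turn": [0,0,0]},
    {"delta_pos": [0,0,0],"fingers": 1,"turn": [0,0,0]},
    {"delta_pos": [0,0,0],"fingers": 1,"turn": [0,0,0]},
    {"delta_pos": [10,0,0],"fingers": 1,"turn": [0,0,0]},
    {"delta_pos": [11,0,4],"fingers": 1,"turn": [0,0,0]},
    {"delta_pos": [0,0,4],"fingers": 1,"turn": [0,0,0]},
    {"delta_pos": [0,0,0],"fingers": 1,"turn": [0,0,0]}
  ]
}}

```text
t: 8.72
position: [0.5525, -0.3665, -0.0045]
tool_rot: [-0.0, 0.977, -0.214, -0.001]
contact_force: [-0.8, -0.1, 0.1]
gripper_width: 0.0853
```

{"fn": "send_rows", "kwargs": {
  "moves": [
    {"delta_pos": [0,0,0],"fingers": 0.14,"turn": [0,0,0]},
    {"delta_pos": [0,0,0],"fingers": 0.14,"turn": [0,0,0]},
    {"delta_pos": [0,0,0],"fingers": 0.14,"turn": [0,0,0]},
    {"delta_pos": [0,0,0],"fingers": 0.14,"turn": [0,0,0]},
    {"delta_pos": [0,0,0],"fingers": 0.14,"turn": [0,0,0]},
    {"delta_pos": [0,0,0],"fingers": 0.14,"turn": [0,0,0]}
  ]
}}

```text
t: 9.48
position: [0.5532, -0.3673, -0.0027]
tool_rot: [0.0, 0.977, -0.214, 0.0]
contact_force: [-1.1, 0.6, 5.8]
gripper_width: 0.0488
```

{"fn": "send_rows", "kwargs": {
  "moves": [
    {"delta_pos": [0,0,-2],"fingers": 0.14,"turn": [0,0,0]},
    {"delta_pos": [0,0,-4],"fingers": 0.14,"turn": [0,0,0]},
    {"delta_pos": [0,0,-4],"fingers": 0.14,"turn": [0,0,0]},
    {"delta_pos": [0,0,-4],"fingers": 0.14,"turn": [0,0,0]},
    {"delta_pos": [0,0,-2],"fingers": 0.14,"turn": [0,0,0]},
    {"delta_pos": [0,0,0],"fingers": 0.14,"turn": [0,0,0]},
    {"delta_pos": [0,0,0],"fingers": 0.14,"turn": [0,0,0]}
  ]
}}

```text
t: 10.35
position: [0.5529, -0.367, 0.0125]
tool_rot: [0.0, 0.977, -0.214, 0.0]
contact_force: [0.8, -0.2, -0.5]
gripper_width: 0.0486
```

```bash
python3 look.py
```

```text
{'t': 10.35, 'joints': [-0.7386, 0.5067, 1.7207, 0.0, 0.914, 1.2633], 'position': [0.5529, -0.367, 0.0125], 'tool_rot': [0.0001, 0.9769, -0.2139, 0.0001], 'contact_force': [0.7701, -0.1922, -0.4699], 'gripper_width': 0.0486}
side -130 27 z [-14.6 -12.5  -5.5] y [-9.8 12. ]
side -110 151 z [-18.4 -14.5   0.8] y [-16.9  19.3]
side -90 130 z [-17.5 -12.2   1.5] y [-17.8  20.5]
side -70 108 z [-18.5 -11.6   1.5] y [-20.1  20.9]
side -50 111 z [-20.4 -12.8   0.9] y [-19.4  21.3]
side 20 70 z [-35.6 -20.   -4.5] y [-20.9  25.4]
side 40 123 z [-31.8 -22.5  -9.3] y [-21.2  23.3]
side 60 117 z [-33.4 -23.8 -11.5] y [-20.7  23.6]
side 80 144 z [-37.  -28.4 -13. ] y [-22.9  23.8]
side 100 151 z [-39.5 -31.7 -14.4] y [-23.2  24.5]
side 110 155 z [-40.2 -33.1 -16. ] y [-24.   24.9]
side 120 65 z [-40.4 -31.3 -13.5] y [-23.  25.]
side xrange [-118.9  125.8]
scene -130 14 z [-14.2 -12.2  -5.7] y [-12.9   9.3]
scene -110 66 z [-19.5 -14.9  -1. ] y [-19.8  17.5]
scene -90 85 z [-18.8 -10.6   0.7] y [-20.6  20. ]
scene -70 63 z [-19.2  -9.2   0.8] y [-21.7  20.4]
scene -50 38 z [-21.7 -12.5   0.6] y [-23.1 -15.6]
scene 20 107 z [-36.5 -21.7  -6.4] y [-26.5  23.7]
scene 40 79 z [-32.4 -21.5  -9.1] y [-24.3  22.1]
scene 60 87 z [-34.  -23.5 -11.5] y [-25.3  23.4]
scene 80 96 z [-38.5 -28.  -12.1] y [-24.2  22.5]
scene 100 106 z [-39.8 -28.1 -14.3] y [-24.3  23.8]
scene 110 112 z [-42.1 -30.6 -16.5] y [-24.9  23.3]
scene 120 51 z [-41.8 -29.1 -17.1] y [-24.7  23.8]
scene xrange [-118.1  125.8]
wrist -50 137 z [-17.6  -5.8   0.9] y [-16.4  16.5]
wrist 20 1697 z [-38.6 -28.5  -9.7] y [-24.5  24.4]
wrist 40 1272 z [-32.1 -30.  -10.7] y [-22.   21.9]
wrist 60 1554 z [-34.4 -32.3 -13. ] y [-22.5  22.4]
wrist 80 2334 z [-38.3 -35.  -15. ] y [-22.9  22.8]
wrist 100 1149 z [-39.7 -36.4 -14.9] y [-23.2  23. ]
wrist 110 24 z [-20.  -16.1 -13.3] y [-17.9  17.7]
wrist xrange [-42.2 108.7]
```

{"fn": "send_rows", "kwargs": {
  "moves": [
    {"delta_pos": [0,0,0],"fingers": 0.14,"turn": [0,0,0]},
    {"delta_pos": [0,0,0],"fingers": 0.14,"turn": [0,0,0]},
    {"delta_pos": [0,0,0],"fingers": 0.14,"turn": [0,0,0]},
    {"delta_pos": [0,0,0],"fingers": 0.14,"turn": [0,0,0]}
  ]
}}

```text
t: 11.0
position: [0.5529, -0.367, 0.0125]
tool_rot: [0.0, 0.977, -0.214, -0.0]
contact_force: [0.2, -0.5, -0.0]
gripper_width: 0.0485
```

```bash
cat > tilt.py <<'E'
from rel import *
def tilt(n="side",pr=True):
    o=manip.get_obs();q=np.array(o["tool_rot"]);M=R.from_quat(np.r_[q[1:],q[0]]).as_matrix()
    c=cam(n); W=c["P"].reshape(-1,3); T=(W-o["position"])@M*1000
    k=np.isfinite(T[:,0])&(abs(T[:,1])<34)&(T[:,0]>-140)&(T[:,0]<150)&(W[:,2]>.008)&(T[:,2]>-75)
    T=T[k]; X=[];Z=[]
    for a in list(range(-120,-40,8))+list(range(60,112,8)):   # top edge of tongs per slice
        m=T[(T[:,0]>=a)&(T[:,0]<a+8)]
        if len(m)>8: X.append(m[:,0].mean());Z.append(np.percentile(m[:,2],6))
    s,i=np.polyfit(X,Z,1)
    print(n,"t",round(o["t"],2),"slope deg (nose up +)",np.degrees(np.arctan(-s)).round(2),"top at x=0:",i.round(1),"xr",np.percentile(T[:,0],[.3,99.7]).round(1))
    return c
E
python3 -c "
from tilt import *
tilt();tilt('scene');st()"
```

```text
side t 11.0 slope deg (nose up +) 6.21 top at x=0: -26.3 xr [-118.4  126. ]
scene t 11.05 slope deg (nose up +) 6.21 top at x=0: -27.3 xr [-117.4  125.9]
{'t': 11.1, 'joints': [-0.7386, 0.5067, 1.7207, -0.0, 0.9141, 1.2634], 'position': [0.5529, -0.3669, 0.0125], 'tool_rot': [0.0, 0.9769, -0.2139, -0.0], 'contact_force': [0.1917, 1.4003, -1.0798], 'gripper_width': 0.0484}
```

The hinge never left the counter, so the spring force alone can't hold the pitch. New plan: carry the tongs with the arms squeezed to their stop, which is a firm grip, and lay them before the rack mouth. Then slide them in half-squeezed with the hinge end resting on the counter.

{"fn": "send_rows", "kwargs": {
  "moves": [
    {"delta_pos": [0,0,5],"fingers": 0.14,"turn": [0,0,0]},
    {"delta_pos": [0,0,5],"fingers": 0.14,"turn": [0,0,0]},
    {"delta_pos": [0,0,5],"fingers": 0.14,"turn": [0,0,0]},
    {"delta_pos": [0,0,0],"fingers": 0.14,"turn": [0,0,0]},
    {"delta_pos": [0,0,0],"fingers": -0.3,"turn": [0,0,0]},
    {"delta_pos": [0,0,0],"fingers": -0.3,"turn": [0,0,0]},
    {"delta_pos": [0,0,0],"fingers": -0.3,"turn": [0,0,0]},
    {"delta_pos": [0,0,0],"fingers": -0.3,"turn": [0,0,0]},
    {"delta_pos": [0,0,0],"fingers": -0.3,"turn": [0,0,0]}
  ],
  "force": 40
}}

```text
t: 12.22
position: [0.5538, -0.3677, -0.0007]
tool_rot: [0.0, 0.977, -0.214, 0.001]
contact_force: [-0.2, 0.8, 6.3]
gripper_width: 0.0342
```

{"fn": "send_rows", "kwargs": {
  "moves": [
    {"delta_pos": [0,0,-3],"fingers": -0.3,"turn": [0,0,0]},
    {"delta_pos": [0,0,-6],"fingers": -0.3,"turn": [0,0,0]},
    {"delta_pos": [0,0,-12],"fingers": -0.3,"turn": [0,0,0]},
    {"delta_pos": [0,0,-20],"fingers": -0.3,"turn": [0,0,0]},
    {"delta_pos": [0,0,-25],"fingers": -0.3,"turn": [0,0,0]},
    {"delta_pos": [0,0,-25],"fingers": -0.3,"turn": [0,0,0]},
    {"delta_pos": [0,0,-15],"fingers": -0.3,"turn": [0,0,0]},
    {"delta_pos": [0,0,0],"fingers": -0.3,"turn": [0,0,0]}
  ]
}}

```text
t: 13.22
position: [0.5538, -0.3678, 0.106]
tool_rot: [0.001, 0.977, -0.214, 0.002]
contact_force: [-0.4, 0.3, -2.6]
gripper_width: 0.0346
```

Run:
```python
from tilt import *
tilt();s=tilt('scene');st()
a,l=np.radians(5.1),np.array([.6803,.0295]); print("mouth lane",l+rot(a)@[-.065,.035],"start",l+rot(a)@[-.065-.158,.035])
rel(l+rot(a)@[-.065-.158,.035],a)
I=s["img"].astype(int);P=s["P"].reshape(-1,3);I=I.reshape(-1,3)
g=(I[:,1]>I[:,0]+40)&(I[:,1]>I[:,2]+20)&(P[:,0]<.5)&(P[:,1]<.1); print("green",len(P[g]),np.nanpercentile(P[g],[1,99],axis=0).round(3))
# rind piece in lane frame
S=np.load("/tmp/scene0.npz")
for nm,PP,II in(("init",S["P"],S["img"]),("now",s["P"],s["img"])):
    P=PP.reshape(-1,3);II=II.reshape(-1,3).astype(int)
    L=(P[:,:2]-l)@rot(a)*1000
    k=(L[:,0]>-20)&(L[:,0]<58)&(abs(L[:,1]-35)<17)&(P[:,2]>.02)&(P[:,2]<.043)
    B=k&(II[:,0]>II[:,2]+25)&(II.sum(1)<330)
    Q=np.c_[L[B],P[B,2]*1000]; print(nm,B.sum(),"x",np.percentile(Q[:,0],[1,99]),"y",np.percentile(Q[:,1],[1,50,99]),"z",np.percentile(Q[:,2],[1,95]))
    for x in(0,10,20,30,40,50):
        m=Q[abs(Q[:,0]-x)<5]
        if len(m)>6: print(x,len(m),"y",m[:,1].min().round(1),m[:,1].max().round(1),"ytop",m[m[:,2]>m[:,2].max()-2][:,1].mean().round(1),m[:,2].max().round(1))
```

```text
side t 13.22 slope deg (nose up +) -0.15 top at x=0: -25.8 xr [-120.4  125.1]
scene t 13.28 slope deg (nose up +) -0.22 top at x=0: -26.4 xr [-119.3  125. ]
{'t': 13.325, 'joints': [-0.7386, 0.3856, 1.6972, 0.0, 1.0598, 1.2634], 'position': [0.5525, -0.3666, 0.103], 'tool_rot': [-0.0003, 0.9768, -0.214, -0.0004], 'contact_force': [-0.197, 0.6514, -2.0783], 'gripper_width': 0.0342}
mouth lane [0.61244603 0.05858331] start [0.45507154 0.04453801]
tool heading deg -24.71 tilt [-9.e-04 -3.e-04 -1.e+00] delta tool mm [-2.604e+02 -3.328e+02  3.000e-01] turn z -0.5203
green 130 [[ 0.177 -0.35   0.001]
 [ 0.322 -0.199  0.057]]
init 243 x [-8.87031355 49.8863729 ] y [25.486732   38.15308197 48.83826563] z [26.0297092 39.467529 ]
0 40 y 25.9 48.5 ytop 36.4 41.1
10 39 y 25.4 49.1 ytop 35.1 40.1
20 39 y 25.7 49.0 ytop 40.5 41.5
30 45 y 25.3 48.8 ytop 36.5 40.6
40 44 y 24.9 48.6 ytop 36.0 40.9
50 19 y 25.7 45.6 ytop 34.4 39.4
now 49 x [-7.50030608 46.075262  ] y [26.58440581 47.06887543 48.97693076] z [23.22387768 35.06995412]
0 8 y 45.5 49.0 ytop 46.4 35.3
10 10 y 26.9 49.0 ytop 36.5 35.7
20 9 y 45.1 48.8 ytop 46.1 33.6
30 8 y 45.4 48.8 ytop 46.5 35.4
40 10 y 26.3 48.9 ytop 42.0 33.9
```

{"fn": "send_rows", "kwargs": {
  "moves": [
    {"delta_pos": [0,0,0],"fingers": -0.3,"turn": [0,0,-0.13]},
    {"delta_pos": [0,0,0],"fingers": -0.3,"turn": [0,0,-0.13]},
    {"delta_pos": [0,0,0],"fingers": -0.3,"turn": [0,0,-0.13]},
    {"delta_pos": [0,0,0],"fingers": -0.3,"turn": [0,0,-0.13]}
  ]
}}

```text
t: 13.82
position: [0.552, -0.3662, 0.1014]
tool_rot: [-0.001, 0.999, 0.046, -0.001]
contact_force: [0.8, -0.9, -1.7]
gripper_width: 0.0347
```

{"fn": "send_rows", "kwargs": {
  "moves": [
    {"delta_pos": [-3,-20,0],"fingers": -0.3,"turn": [0,0,0]},
    {"delta_pos": [-6,-35,0],"fingers": -0.3,"turn": [0,0,0]},
    {"delta_pos": [-6,-40,0],"fingers": -0.3,"turn": [0,0,0]},
    {"delta_pos": [-6,-40,0],"fingers": -0.3,"turn": [0,0,0]},
    {"delta_pos": [-6,-40,0],"fingers": -0.3,"turn": [0,0,0]},
    {"delta_pos": [-6,-40,0],"fingers": -0.3,"turn": [0,0,0]},
    {"delta_pos": [-6,-40,0],"fingers": -0.3,"turn": [0,0,0]},
    {"delta_pos": [-6,-40,0],"fingers": -0.3,"turn": [0,0,0]},
    {"delta_pos": [-6,-40,0],"fingers": -0.3,"turn": [0,0,0]},
    {"delta_pos": [-6,-40,0],"fingers": -0.3,"turn": [0,0,0]},
    {"delta_pos": [-3,-30,0],"fingers": -0.3,"turn": [0,0,0]},
    {"delta_pos": [-1,-15,0],"fingers": -0.3,"turn": [0,0,0]}
  ]
}}

```text
t: 15.32
position: [0.4535, 0.0473, 0.1023]
tool_rot: [-0.0, 0.999, 0.045, -0.001]
contact_force: [-0.4, 0.3, -1.5]
gripper_width: 0.0347
```

Run:
```python
from tilt import *
st();tilt();w=cam('wrist'); save(w,"w3")
a,l=np.radians(5.1),np.array([.6803,.0295])
rel(l+rot(a)@[-.065-.158,.037],a)
for c in(w,cam("scene"),cam("side")):
  P=c["P"].reshape(-1,3)
  L=(P[:,:2]-l)@rot(a)*1000; z=P[:,2]*1000
  r=(abs(L[:,0])<90)&(abs(L[:,1])<95)&(z>45)&(z<60); print("rack",rect(P[r]),"lane-frame",np.percentile(L[r],[.5,99.5],axis=0).round(1))
  k=(L[:,0]>-15)&(L[:,0]<58)&(abs(L[:,1]-35)<17)&(z>12)&(z<43); Q=np.c_[L[k],z[k]]
  for x in(-10,0,10,20,30,40):
    m=Q[abs(Q[:,0]-x)<5]
    if len(m)>6: print(x,len(m),"y",m[:,1].min().round(1),m[:,1].max().round(1),m[:,2].min().round(1),m[:,2].max().round(1))
```

```text
{'t': 15.325, 'joints': [-0.1192, -0.0501, 2.2012, -0.0001, 0.993, 1.3612], 'position': [0.4535, 0.0473, 0.1023], 'tool_rot': [-0.0002, 0.999, 0.0452, -0.0012], 'contact_force': [-0.4106, 0.2722, -1.5474], 'gripper_width': 0.0347}
side t 15.32 slope deg (nose up +) -0.28 top at x=0: -25.0 xr [-121.   125.3]
tool heading deg 5.2 tilt [-1.6e-03 -3.0e-04 -1.0e+00] delta tool mm [ 0.7  0.4 -0. ] turn z 0.0018Traceback (most recent call last):
  File "<stdin>", line 8, in <module>
    return _quantile_unchecked(
        a, q, axis, out, overwrite_input, method, keepdims, weights)
    return _ureduce(a,
                    func=_quantile_ureduce_func,
    ...<5 lines>...
                    overwrite_input=overwrite_input,
                    method=method)
    r = func(a, **kwargs)
    result = _quantile(arr,
                       quantiles=q,
    ...<2 lines>...
                       out=out,
                       weights=wgt)
    slices_having_nans = np.isnan(arr[-1, ...])
                                  ~~~^^^^^^^^^
IndexError: index -1 is out of bounds for axis 0 with size 0
```

View pics/w3.png

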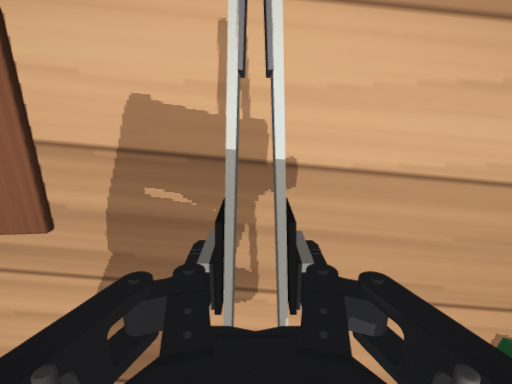

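The wrist view shows the tongs level, straight and symmetric between the fingers (arms at columns 232 and 278), with the board edge at the left. Now I'll lower them before the mouth and relax to half squeeze.

{"fn": "send_rows", "kwargs": {
  "moves": [
    {"delta_pos": [0,0,20],"fingers": -0.3,"turn": [0,0,0]},
    {"delta_pos": [0,0,30],"fingers": -0.3,"turn": [0,0,0]},
    {"delta_pos": [0,0,25],"fingers": -0.3,"turn": [0,0,0]},
    {"delta_pos": [0,0,15],"fingers": -0.3,"turn": [0,0,0]},
    {"delta_pos": [0,0,7],"fingers": -0.3,"turn": [0,0,0]},
    {"delta_pos": [0,0,0],"fingers": -0.3,"turn": [0,0,0]},
    {"delta_pos": [0,0,0],"fingers": 0.14,"turn": [0,0,0]},
    {"delta_pos": [0,0,0],"fingers": 0.14,"turn": [0,0,0]},
    {"delta_pos": [0,0,0],"fingers": 0.14,"turn": [0,0,0]},
    {"delta_pos": [0,0,0],"fingers": 0.14,"turn": [0,0,0]}
  ]
}}

```text
t: 16.77
position: [0.4552, 0.046, 0.0069]
tool_rot: [0.0, 0.999, 0.044, 0.0]
contact_force: [0.2, -0.0, -1.2]
gripper_width: 0.0489
```

```bash
cat > rk.py <<'E'
from tilt import *
st();side=tilt();scene=tilt('scene')
a,l=np.radians(5.1),np.array([.6803,.0295])
rel(l+rot(a)@[-.065-.158,.037],a)
for c in(scene,side):
  P=c["P"].reshape(-1,3)
  L=(P[:,:2]-l)@rot(a)*1000; z=P[:,2]*1000
  r=(abs(L[:,0])<80)&(abs(L[:,1])<80)&(z>48)&(z<60); print("rack",rect(P[r]),np.percentile(L[r],[.5,99.5],axis=0).round(1).tolist())
  for x in range(-90,60,10):
    m=(abs(L[:,0]-x)<5)&(abs(L[:,1]-36)<30)&(z>7)&(z<46); m=np.c_[L[m],z[m]]
    if len(m)>6: print(x,len(m),"y",np.percentile(m[:,1],[1,50,99]).round(1),"z",np.percentile(m[:,2],[1,99]).round(1))
E
python3 rk.py
```

```text
{'t': 16.775, 'joints': [-0.1217, 0.1353, 2.2304, -0.0, 0.7751, 1.3602], 'position': [0.4552, 0.046, 0.0069], 'tool_rot': [0.0001, 0.999, 0.0445, 0.0004], 'contact_force': [0.1933, -0.029, -1.1917], 'gripper_width': 0.0489}
side t 16.77 slope deg (nose up +) 3.73 top at x=0: -26.3 xr [-119.3  127.3]
scene t 16.82 slope deg (nose up +) 6.06 top at x=0: -25.1 xr [-54.6 127.5]
tool heading deg 5.09 tilt [ 5.e-04  1.e-04 -1.e+00] delta tool mm [-0.1 -0.6 -0. ] turn z -0.0001
rack (array([679.3,  30. ]), array([134.8, 144.3]), 4.76) [[-65.4, -70.9], [65.6, 72.2]]
-10 22 y [25.4 37.8 48.8] z [27.  39.2]
0 39 y [24.6 36.8 48.3] z [28.1 40.7]
10 44 y [23.5 38.5 48.5] z [27.2 40.1]
20 43 y [18.6 38.  48.5] z [15.4 41.3]
30 46 y [24.1 38.6 48.8] z [25.9 40.4]
40 45 y [23.7 37.2 48.6] z [27.5 39.7]
50 19 y [25.9 35.5 47.5] z [30.4 41. ]
rack (array([680.1,  29.5]), array([131.4, 148.8]), 4.93) [[-65.4, -73.0], [64.6, 71.7]]
-10 8 y [35.2 41.6 65.4] z [25.7 36.9]
10 9 y [36.  40.1 65.1] z [24.2 38.8]
20 8 y [34.8 37.7 63.4] z [33.1 38.7]
```

{"fn": "send_rows", "kwargs": {
  "moves": [
    {"delta_pos": [0,-0.5,3],"fingers": 0.14,"turn": [0,0,0]},
    {"delta_pos": [4,0,0],"fingers": 0.14,"turn": [0,0,0]},
    {"delta_pos": [6,0,0],"fingers": 0.14,"turn": [0,0,0]},
    {"delta_pos": [7,0,0],"fingers": 0.14,"turn": [0,0,0]},
    {"delta_pos": [7,0,0],"fingers": 0.14,"turn": [0,0,0]},
    {"delta_pos": [7,0,0],"fingers": 0.14,"turn": [0,0,0]},
    {"delta_pos": [7,0,0],"fingers": 0.14,"turn": [0,0,0]},
    {"delta_pos": [7,0,0],"fingers": 0.14,"turn": [0,0,0]},
    {"delta_pos": [7,0,0],"fingers": 0.14,"turn": [0,0,0]},
    {"delta_pos": [7,0,0],"fingers": 0.14,"turn": [0,0,0]},
    {"delta_pos": [6,0,0],"fingers": 0.14,"turn": [0,0,0]},
    {"delta_pos": [4,0,0],"fingers": 0.14,"turn": [0,0,0]}
  ]
}}

```text
t: 18.38
position: [0.524, 0.0526, 0.0035]
tool_rot: [0.0, 0.999, 0.044, 0.0]
contact_force: [0.2, 1.2, -1.7]
gripper_width: 0.0488
```

```bash
python3 rk.py
python3 - <<'E'
from h import *
a=cam("scene"); w=cam("wrist")
x=cv2.resize(a["img"][205:295,185:280],(475,450),interpolation=cv2.INTER_CUBIC)
y=cv2.resize(w["img"][0:300,100:412],(325,312)); y=cv2.copyMakeBorder(y,0,138,0,0,cv2.BORDER_CONSTANT)
cv2.imwrite("pics/ins.png",np.hstack([x,y])[...,::-1])
E
```

```text
{'t': 18.375, 'joints': [-0.0928, 0.2757, 2.0661, 0.0, 0.7997, 1.3892], 'position': [0.524, 0.0526, 0.0035], 'tool_rot': [0.0, 0.999, 0.0444, 0.0], 'contact_force': [0.212, 1.1752, -1.7323], 'gripper_width': 0.0488}
side t 18.38 slope deg (nose up +) 5.99 top at x=0: -31.7 xr [-119.9  149.1]
scene t 18.43 slope deg (nose up +) 25.58 top at x=0: -3.4 xr [-36.7 149.9]
tool heading deg 5.09 tilt [ 7.e-04  1.e-04 -1.e+00] delta tool mm [-69.5  -0.1  -0. ] turn z -0.0002
rack (array([679.1,  30.2]), array([135.3, 144.7]), 5.28) [[-65.4, -70.8], [65.5, 72.1]]
-90 21 y [14.4 18.  59. ] z [15.5 34.9]
-80 11 y [14.  17.4 17.7] z [12.3 34.6]
-60 14 y [15.9 19.2 40. ] z [ 7.3 37.9]
-50 16 y [14.8 18.6 28.2] z [ 7.6 38.3]
-40 11 y [15.1 18.7 31. ] z [ 8.7 38.7]
-30 24 y [13.  16.8 19.3] z [13.4 39.1]
-10 21 y [20.3 36.8 48.4] z [10.6 39.5]
0 44 y [18.4 38.3 48.6] z [15.3 40.1]
10 42 y [23.7 37.5 48.3] z [27.1 39.4]
20 44 y [20.5 37.7 48.4] z [16.5 39.4]
30 43 y [24.6 37.4 48.5] z [22.7 40.2]
40 45 y [23.7 36.7 48.7] z [25.9 39.7]
50 22 y [26.4 38.2 48. ] z [31.  40.8]
rack (array([680.4,  29. ]), array([132.6, 147.4]), 3.97) [[-65.4, -72.5], [65.0, 70.7]]
-90 47 y [12.7 17.1 60. ] z [ 8.8 32.5]
-80 46 y [12.1 36.3 59.9] z [ 9.9 34.3]
-70 50 y [11.1 35.7 60. ] z [ 9.2 34.2]
-60 43 y [12.2 52.6 58.6] z [10.7 35.4]
-50 27 y [52.2 54.8 59.7] z [ 8.5 37.2]
-40 19 y [53.3 54.6 61. ] z [16.5 35.6]
-30 16 y [52.4 55.  64.7] z [18.2 36.1]
20 9 y [34. 39. 63.] z [29.4 38.1]
30 8 y [33.7 38.9 64. ] z [21.  39.2]
```

View pics/ins.png

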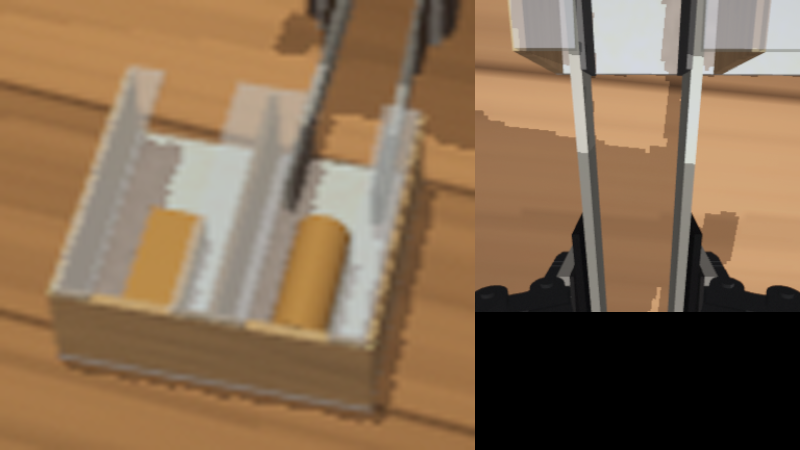

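Scene crop: the jaws are inside the +y lane at (297,195) and (380,205), straddling the line of the round-topped piece at (315,270) with even margins. I'll advance 50 mm and then squeeze.

{"fn": "send_rows", "kwargs": {
  "moves": [
    {"delta_pos": [4,0,0],"fingers": 0.14,"turn": [0,0,0]},
    {"delta_pos": [6,0,0],"fingers": 0.14,"turn": [0,0,0]},
    {"delta_pos": [6,0,0],"fingers": 0.14,"turn": [0,0,0]},
    {"delta_pos": [6,0,0],"fingers": 0.14,"turn": [0,0,0]},
    {"delta_pos": [6,0,0],"fingers": 0.14,"turn": [0,0,0]},
    {"delta_pos": [6,0,0],"fingers": 0.14,"turn": [0,0,0]},
    {"delta_pos": [6,0,0],"fingers": 0.14,"turn": [0,0,0]},
    {"delta_pos": [6,0,0],"fingers": 0.14,"turn": [0,0,0]},
    {"delta_pos": [4,0,0],"fingers": 0.14,"turn": [0,0,0]},
    {"delta_pos": [0,0,0],"fingers": 0.14,"turn": [0,0,0]}
  ]
}}

```text
t: 19.82
position: [0.5738, 0.057, 0.0036]
tool_rot: [0.0, 0.999, 0.044, 0.0]
contact_force: [0.6, 0.5, -1.2]
gripper_width: 0.0484
```

```bash
python3 rk.py | grep -v "^-[6-9]"
python3 - <<'E'
from h import *
a=cam("scene")
cv2.imwrite("pics/ins2.png",cv2.resize(a["img"][205:295,185:280],(570,540),interpolation=cv2.INTER_CUBIC)[...,::-1])
E
```

```text
{'t': 19.825, 'joints': [-0.0768, 0.366, 1.9443, 0.0, 0.8306, 1.4051], 'position': [0.5738, 0.057, 0.0036], 'tool_rot': [0.0, 0.999, 0.0444, 0.0003], 'contact_force': [0.6042, 0.4658, -1.2444], 'gripper_width': 0.0484}
side t 19.82 slope deg (nose up +) 8.71 top at x=0: -36.2 xr [-120.   149.1]
scene t 19.88 slope deg (nose up +) -0.74 top at x=0: -53.5 xr [-36.1 149.7]
tool heading deg 5.09 tilt [ 2.e-04  0.e+00 -1.e+00] delta tool mm [-1.19e+02 -1.00e-01 -0.00e+00] turn z -0.0002
rack (array([679.5,  29.8]), array([134.1, 145.1]), 4.26) [[-65.5, -71.1], [65.4, 72.2]]
-50 14 y [14.5 17.9 33.5] z [ 7.5 35. ]
-40 14 y [15.2 17.9 42.4] z [ 7.1 34. ]
-30 11 y [14.9 17.7 17.8] z [13.2 36.2]
-10 36 y [14.7 29.9 48.7] z [12.2 38.9]
0 58 y [15.4 34.1 48.4] z [14.7 40. ]
10 55 y [14.7 32.1 48.5] z [13.5 40.4]
20 70 y [11.8 29.4 47.9] z [ 7.3 39. ]
30 44 y [24.2 37.4 48.5] z [24.  40.3]
40 44 y [23.4 37.4 48.5] z [24.5 41.1]
50 22 y [25.4 37.5 48.1] z [32.1 40.2]
rack (array([680.6,  29.2]), array([131.5, 147.4]), 4.85) [[-65.2, -72.8], [65.4, 71.1]]
-40 17 y [52.9 55.  58.3] z [18.4 32.7]
-30 17 y [53.6 56.1 61.9] z [15.5 33.5]
-20 18 y [53.3 55.9 64.2] z [13.7 34. ]
-10 26 y [35.4 53.9 63.8] z [19.3 38.5]
0 18 y [35.9 53.2 61.5] z [24.8 37.2]
10 17 y [35.5 53.6 59.3] z [25.2 38.7]
20 16 y [34.2 52.2 58.8] z [23.  37.4]
```

View pics/ins2.png

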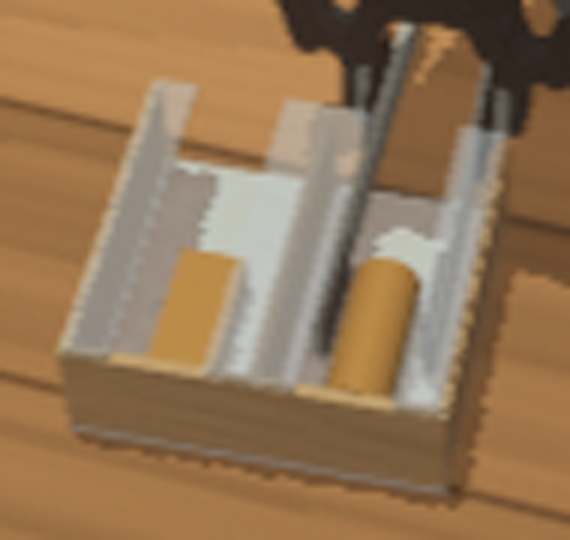

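The jaws now straddle the piece (left jaw tip at (325,345), piece at (375,325)) with no contact. Squeezing at 40 N.

{"fn": "send_rows", "kwargs": {
  "moves": [
    {"delta_pos": [0,0,0],"fingers": 0.06,"turn": [0,0,0]},
    {"delta_pos": [0,0,0],"fingers": 0.03,"turn": [0,0,0]},
    {"delta_pos": [0,0,0],"fingers": -0.2,"turn": [0,0,0]},
    {"delta_pos": [0,0,0],"fingers": -0.2,"turn": [0,0,0]},
    {"delta_pos": [0,0,0],"fingers": -0.2,"turn": [0,0,0]},
    {"delta_pos": [0,0,0],"fingers": -0.2,"turn": [0,0,0]}
  ],
  "force": 42
}}

```text
t: 20.72
position: [0.5734, 0.0569, 0.0038]
tool_rot: [0.0, 0.999, 0.044, 0.0]
contact_force: [-0.6, -0.2, 2.7]
gripper_width: 0.0437
```

{"fn": "send_rows", "kwargs": {
  "moves": [
    {"delta_pos": [0,0,-1.5],"fingers": -0.2,"turn": [0,0,0]},
    {"delta_pos": [0,0,-2],"fingers": -0.2,"turn": [0,0,0]},
    {"delta_pos": [0,0,-1],"fingers": -0.2,"turn": [0,0,0]},
    {"delta_pos": [0,0,0],"fingers": -0.2,"turn": [0,0,0]},
    {"delta_pos": [0,0,0],"fingers": -0.2,"turn": [0,0,0]}
  ]
}}

```text
t: 21.35
position: [0.5733, 0.0571, 0.0079]
tool_rot: [-0.0, 0.999, 0.044, -0.0]
contact_force: [-0.4, 0.4, -1.9]
gripper_width: 0.043
```

```bash
python3 rk.py | grep -v "^-[6-9]"
```

```text
{'t': 21.35, 'joints': [-0.0769, 0.3579, 1.945, 0.0, 0.8388, 1.4051], 'position': [0.5733, 0.0571, 0.0079], 'tool_rot': [-0.0, 0.999, 0.0444, -0.0001], 'contact_force': [-0.4315, 0.4341, -1.9417], 'gripper_width': 0.043}
side t 21.35 slope deg (nose up +) 7.54 top at x=0: -33.6 xr [-120.1  149.1]
scene t 21.4 slope deg (nose up +) -0.48 top at x=0: -48.7 xr [-32.2 149.6]
tool heading deg 5.09 tilt [-2.e-04 -0.e+00 -1.e+00] delta tool mm [-118.9   -0.     0. ] turn z -0.0002
rack (array([679.3,  29.9]), array([133.7, 144.4]), 4.63) [[-65.4, -71.1], [65.4, 72.2]]
-50 14 y [18.6 21.2 45.5] z [ 7.1 37. ]
-40 12 y [18.5 21.2 33.8] z [ 7.3 40.8]
-30 9 y [17.6 19.7 21.7] z [21.4 37.3]
-20 10 y [17.7 21.  23.6] z [28.4 38.5]
-10 35 y [17.9 31.8 50.4] z [32.3 42.9]
0 52 y [13.9 33.3 50.3] z [19.3 44.4]
10 54 y [14.7 33.5 49.8] z [20.7 43.5]
20 65 y [17.4 32.5 50.2] z [20.9 44.8]
30 47 y [17.8 38.8 49.4] z [17.3 43.8]
40 41 y [25.2 38.6 49.3] z [29.  43.2]
50 34 y [25.9 37.6 48.1] z [32.3 44.1]
rack (array([680.2,  29.6]), array([132.5, 146.5]), 5.42) [[-65.1, -72.7], [64.8, 70.8]]
-50 7 y [49.6 51.6 53.7] z [15.6 34.1]
-40 17 y [49.8 52.2 55.6] z [19.9 36.4]
-30 17 y [50.3 51.9 54.8] z [19.9 37.4]
-20 19 y [47.9 50.9 55.5] z [21.7 36.8]
-10 26 y [31.7 48.2 55.1] z [23.2 42.8]
0 18 y [29.6 40.8 63.4] z [30.3 43.2]
10 16 y [30.5 45.7 64.4] z [33.  43.1]
20 16 y [30.9 39.6 54.1] z [33.3 42. ]
30 11 y [30.6 35.9 42.4] z [38.9 42.5]
40 9 y [30.7 36.9 41.9] z [40.1 43.4]
50 8 y [32.  38.7 64.3] z [31.8 42.2]
```

Held: the piece rose evenly about 4 mm, with its top near 43 mm and the roof at 50. Pulling out along the lane.

{"fn": "send_rows", "kwargs": {
  "moves": [
    {"delta_pos": [-4,0,0],"fingers": -0.2,"turn": [0,0,0]},
    {"delta_pos": [-8,0,0],"fingers": -0.2,"turn": [0,0,0]},
    {"delta_pos": [-11,0,0],"fingers": -0.2,"turn": [0,0,0]},
    {"delta_pos": [-12,0,0],"fingers": -0.2,"turn": [0,0,0]},
    {"delta_pos": [-13,0,0],"fingers": -0.2,"turn": [0,0,0]},
    {"delta_pos": [-13,0,0],"fingers": -0.2,"turn": [0,0,0]},
    {"delta_pos": [-13,0,0],"fingers": -0.2,"turn": [0,0,0]},
    {"delta_pos": [-13,0,0],"fingers": -0.2,"turn": [0,0,0]},
    {"delta_pos": [-13,0,0],"fingers": -0.2,"turn": [0,0,0]},
    {"delta_pos": [-12,0,0],"fingers": -0.2,"turn": [0,0,0]},
    {"delta_pos": [-9,0,0],"fingers": -0.2,"turn": [0,0,0]},
    {"delta_pos": [-5,0,0],"fingers": -0.2,"turn": [0,0,0]}
  ]
}}

```text
t: 22.95
position: [0.4473, 0.0458, 0.008]
tool_rot: [0.0, 0.999, 0.044, 0.0]
contact_force: [-0.6, 0.3, -2.0]
gripper_width: 0.0433
```

{"fn": "send_rows", "kwargs": {
  "moves": [
    {"delta_pos": [0,0,0],"fingers": -0.2,"turn": [0,0,0]},
    {"delta_pos": [0,0,-5],"fingers": -0.2,"turn": [0,0,0]},
    {"delta_pos": [0,0,-10],"fingers": -0.2,"turn": [0,0,0]},
    {"delta_pos": [0,0,-15],"fingers": -0.2,"turn": [0,0,0]},
    {"delta_pos": [0,0,-15],"fingers": -0.2,"turn": [0,0,0]},
    {"delta_pos": [0,0,-12],"fingers": -0.2,"turn": [0,0,0]},
    {"delta_pos": [0,0,-6],"fingers": -0.2,"turn": [0,0,0]},
    {"delta_pos": [0,0,0],"fingers": -0.2,"turn": [0,0,0]}
  ]
}}

```text
t: 23.95
position: [0.4481, 0.0458, 0.0716]
tool_rot: [0.0, 0.999, 0.044, 0.001]
contact_force: [0.7, -0.1, -1.1]
gripper_width: 0.0433
```

```bash
cat > pc.py <<'E'
from tilt import *
def piece(c,n):
    o=manip.get_obs();q=np.array(o["tool_rot"]);M=R.from_quat(np.r_[q[1:],q[0]]).as_matrix()
    W=c["P"].reshape(-1,3);I=c["img"].reshape(-1,3).astype(int); T=(W-o["position"])@M*1000
    k=np.isfinite(T[:,0])&(abs(T[:,1])<22)&(T[:,0]>70)&(T[:,0]<200)&(T[:,2]>-60)&(T[:,2]<15)&(W[:,2]>.03)&(I[:,0]>I[:,2]+50)
    k2=k
    t=T[k2]; print(n,len(t),"tool mm x",np.percentile(t[:,0],[1,99]).round(1),"y",np.percentile(t[:,1],[1,99]).round(1),"z",np.percentile(t[:,2],[1,50,99]).round(1))
    for x in range(95,165,10):
        m=t[abs(t[:,0]-x)<5]
        if len(m)>5: print("  ",x,len(m),"ztop",np.percentile(m[:,2],3).round(1),"zlow",np.percentile(m[:,2],97).round(1))
if __name__=="__main__":
    st(); a=tilt("side");b=tilt("scene");piece(a,"side");piece(b,"scene")
    x=cv2.resize(b["img"][140:270,185:290],(420,520),interpolation=cv2.INTER_CUBIC);y=cv2.resize(a["img"][130:260,200:295],(380,520),interpolation=cv2.INTER_CUBIC)
    cv2.imwrite("pics/held.png",np.hstack([x,y])[...,::-1])
    bd=region(b["P"],.36,.62,.2,.42,.008,.02); print("board",rect(bd),np.median(bd[:,2])); bd=region(a["P"],.36,.62,.2,.42,.008,.02); print("board",rect(bd),np.median(bd[:,2]))
E
python3 pc.py
```

```text
{'t': 23.95, 'joints': [-0.124, -0.0111, 2.2309, 0.0, 0.9207, 1.3579], 'position': [0.4481, 0.0458, 0.0716], 'tool_rot': [0.0001, 0.999, 0.0444, 0.0005], 'contact_force': [0.7363, -0.0859, -1.1047], 'gripper_width': 0.0433}
side t 23.95 slope deg (nose up +) 2.55 top at x=0: -25.8 xr [-120.   149.2]
scene t 24.0 slope deg (nose up +) 8.18 top at x=0: -19.4 xr [-51.2 148.8]
side 250 tool mm x [ 73.4 156.4] y [-18.9  17.3] z [-36.4 -30.2  -1.1]
   95 23 ztop -33.9 zlow -12.3
   105 29 ztop -35.1 zlow -28.3
   115 28 ztop -36.5 zlow -22.1
   125 30 ztop -35.2 zlow -1.1
   135 48 ztop -34.6 zlow -3.3
   145 50 ztop -34.7 zlow -2.3
   155 30 ztop -34.2 zlow -2.8
scene 322 tool mm x [ 93.9 156.6] y [-12.9  19.3] z [-37.8 -31.   -1.5]
   95 18 ztop -35.7 zlow -28.2
   105 30 ztop -35.4 zlow -28.3
   115 34 ztop -37.6 zlow -28.7
   125 43 ztop -36.9 zlow -10.9
   135 40 ztop -35.4 zlow -9.3
   145 42 ztop -38.0 zlow -8.0
   155 113 ztop -35.6 zlow -2.4
board (array([485.7, 308.1]), array([184.6, 140.3]), 6.79) 0.012130865624211062
board (array([485.1, 306.2]), array([179.9, 142.7]), 6.57) 0.010403283277712838
```

View pics/held.png

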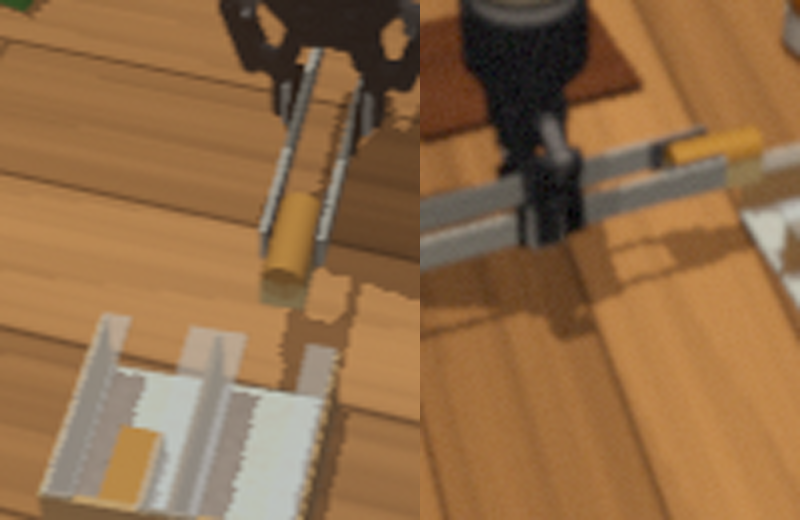

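Scene and side crops: the round-topped piece is held level, round side up, between the jaws (at (290,240) on the left, (715,150) on the right). Its lane is empty and the flat piece at (130,465) is still in place. Swinging towards the board.

{"fn": "send_rows", "kwargs": {
  "moves": [
    {"delta_pos": [0,0,0],"fingers": -0.2,"turn": [0,0,-0.08]},
    {"delta_pos": [0,0,0],"fingers": -0.2,"turn": [0,0,-0.13]},
    {"delta_pos": [0,0,0],"fingers": -0.2,"turn": [0,0,-0.15]},
    {"delta_pos": [0,0,0],"fingers": -0.2,"turn": [0,0,-0.15]},
    {"delta_pos": [0,0,0],"fingers": -0.2,"turn": [0,0,-0.15]},
    {"delta_pos": [0,0,0],"fingers": -0.2,"turn": [0,0,-0.15]},
    {"delta_pos": [0,0,0],"fingers": -0.2,"turn": [0,0,-0.15]},
    {"delta_pos": [0,0,0],"fingers": -0.2,"turn": [0,0,-0.15]},
    {"delta_pos": [0,0,0],"fingers": -0.2,"turn": [0,0,-0.15]},
    {"delta_pos": [0,0,0],"fingers": -0.2,"turn": [0,0,-0.15]},
    {"delta_pos": [0,0,0],"fingers": -0.2,"turn": [0,0,-0.12]},
    {"delta_pos": [0,0,0],"fingers": -0.2,"turn": [0,0,-0.07]}
  ]
}}

```text
t: 25.55
position: [0.4473, 0.0459, 0.0702]
tool_rot: [-0.001, 0.663, 0.748, -0.0]
contact_force: [-0.6, 0.2, -2.0]
gripper_width: 0.0433
```

{"fn": "send_rows", "kwargs": {
  "moves": [
    {"delta_pos": [6,3,0],"fingers": -0.2,"turn": [0,0,0]},
    {"delta_pos": [13,7,0],"fingers": -0.2,"turn": [0,0,0]},
    {"delta_pos": [18,9,0],"fingers": -0.2,"turn": [0,0,0]},
    {"delta_pos": [19,10,0],"fingers": -0.2,"turn": [0,0,0]},
    {"delta_pos": [19,10,0],"fingers": -0.2,"turn": [0,0,0]},
    {"delta_pos": [19,10,0],"fingers": -0.2,"turn": [0,0,0]},
    {"delta_pos": [18,9,0],"fingers": -0.2,"turn": [0,0,0]},
    {"delta_pos": [12,6,0],"fingers": -0.2,"turn": [0,0,0]},
    {"delta_pos": [6.5,4,0],"fingers": -0.2,"turn": [0,0,0]},
    {"delta_pos": [0,0,0],"fingers": -0.2,"turn": [0,0,0]}
  ]
}}

```text
t: 26.8
position: [0.5001, 0.1837, 0.071]
tool_rot: [-0.0, 0.664, 0.748, -0.0]
contact_force: [-0.5, 0.8, -2.3]
gripper_width: 0.043
```

Run:
```python
from pc import *
st(); a=cam("side");b=cam("scene"); piece(a,"side");piece(b,"scene")
rel([.500,.1833],np.radians(96.7))
for c in(a,b,cam("wrist")):
    bd=region(c["P"],.36,.62,.2,.42,.008,.016); print("board",rect(bd),np.median(bd[:,2]))
```

```text
{'t': 26.8, 'joints': [0.1615, 0.1699, 2.037, -0.0002, 0.9349, 0.0432], 'position': [0.5001, 0.1837, 0.071], 'tool_rot': [-0.0, 0.664, 0.7477, -0.0001], 'contact_force': [-0.4683, 0.75, -2.2621], 'gripper_width': 0.043}
side 48 tool mm x [ 93.8 154.6] y [-12.6   8.5] z [-34.3 -29.8 -13.5]
   95 6 ztop -24.3 zlow -13.2
   125 6 ztop -32.2 zlow -27.6
   135 8 ztop -34.9 zlow -27.0
   145 21 ztop -32.6 zlow -15.0
   155 7 ztop -32.4 zlow -28.5
scene 272 tool mm x [ 95.7 153.4] y [-7.8 14.9] z [-36.1 -31.4  -1.3]
   95 14 ztop -35.1 zlow -30.2
   105 33 ztop -36.1 zlow -27.9
   115 26 ztop -35.4 zlow -28.3
   125 34 ztop -35.4 zlow -22.9
   135 68 ztop -34.6 zlow -3.0
   145 69 ztop -35.6 zlow -1.2
   155 28 ztop -34.6 zlow -2.6
tool heading deg 96.75 tilt [-2.e-04 -6.e-04 -1.e+00] delta tool mm [ 0.1  0.2 -0. ] turn z 0.0008
board (array([485.1, 305.6]), array([179.5, 141.9]), 6.52) 0.010455771751449794
board (array([485.8, 308.1]), array([183. , 140.3]), 6.92) 0.0121679423274626
board (array([488.5, 278.9]), array([179.1,  80.5]), 6.95) 0.012319802143969716
```

{"fn": "send_rows", "kwargs": {
  "moves": [
    {"delta_pos": [0,0,6],"fingers": -0.2,"turn": [0,0,0]},
    {"delta_pos": [0,0,12],"fingers": -0.2,"turn": [0,0,0]},
    {"delta_pos": [0,0,14],"fingers": -0.2,"turn": [0,0,0]},
    {"delta_pos": [0,0,12],"fingers": -0.2,"turn": [0,0,0]},
    {"delta_pos": [0,0,7],"fingers": -0.2,"turn": [0,0,0]},
    {"delta_pos": [0,0,4],"fingers": -0.2,"turn": [0,0,0]},
    {"delta_pos": [0,0,1.5],"fingers": -0.2,"turn": [0,0,0]},
    {"delta_pos": [0,0,0],"fingers": -0.2,"turn": [0,0,0]}
  ]
}}

```text
t: 27.95
position: [0.5003, 0.1835, 0.0148]
tool_rot: [0.0, 0.664, 0.748, 0.0]
contact_force: [-0.0, -0.1, -1.9]
gripper_width: 0.0434
```

{"fn": "send_rows", "kwargs": {
  "moves": [
    {"delta_pos": [0,0,1],"fingers": -0.2,"turn": [0,0,0]},
    {"delta_pos": [0,0,0.5],"fingers": -0.2,"turn": [0,0,0]},
    {"delta_pos": [0,0,0],"fingers": -0.2,"turn": [0,0,0]}
  ]
}}

```text
t: 28.32
position: [0.5001, 0.1835, 0.0131]
tool_rot: [0.0, 0.664, 0.748, 0.0]
contact_force: [-0.0, -0.8, -1.7]
gripper_width: 0.0429
```

{"fn": "send_rows", "kwargs": {
  "moves": [
    {"delta_pos": [0,0,0.7],"fingers": -0.2,"turn": [0,0,0]},
    {"delta_pos": [0,0,0],"fingers": -0.2,"turn": [0,0,0]}
  ]
}}

```text
t: 28.58
position: [0.4999, 0.1834, 0.0123]
tool_rot: [-0.0, 0.664, 0.748, -0.0]
contact_force: [-1.0, -0.5, -1.8]
gripper_width: 0.043
```

{"fn": "send_rows", "kwargs": {
  "moves": [
    {"delta_pos": [0,0,0.6],"fingers": -0.2,"turn": [0,0,0]},
    {"delta_pos": [0,0,0],"fingers": -0.2,"turn": [0,0,0]}
  ]
}}

```text
t: 28.82
position: [0.5001, 0.1834, 0.0117]
tool_rot: [0.0, 0.664, 0.748, 0.0]
contact_force: [0.7, 0.4, -1.8]
gripper_width: 0.0434
```

Run:
```python
from pc import *
st(); b=cam("scene"); piece(b,"scene"); w=cam("side"); piece(w,"side")
```

```text
{'t': 28.825, 'joints': [0.161, 0.2717, 2.0509, 0.0, 0.8189, 0.043], 'position': [0.5001, 0.1834, 0.0117], 'tool_rot': [0.0, 0.6642, 0.7476, 0.0], 'contact_force': [0.7401, 0.4155, -1.7746], 'gripper_width': 0.0434}
scene 206 tool mm x [ 94.8 153.4] y [-10.4  14.3] z [-37.3 -32.2 -19.1]
   95 17 ztop -36.2 zlow -29.4
   105 28 ztop -35.1 zlow -27.9
   115 26 ztop -36.4 zlow -27.9
   125 30 ztop -37.4 zlow -26.6
   135 43 ztop -35.5 zlow -20.7
   145 47 ztop -36.9 zlow -19.5
   155 15 ztop -36.3 zlow -22.5
side 49 tool mm x [115.1 155.7] y [-12.9   8.2] z [-34.4 -30.4 -19.7]
   125 12 ztop -34.4 zlow -26.7
   135 11 ztop -32.6 zlow -22.5
   145 16 ztop -34.0 zlow -20.8
   155 8 ztop -33.8 zlow -25.4
```

{"fn": "send_rows", "kwargs": {
  "moves": [
    {"delta_pos": [0,0,0.7],"fingers": -0.2,"turn": [0,0,0]},
    {"delta_pos": [0,0,0],"fingers": -0.2,"turn": [0,0,0]}
  ]
}}

```text
t: 29.18
position: [0.5001, 0.1834, 0.0114]
tool_rot: [-0.0, 0.664, 0.748, -0.0]
contact_force: [-1.1, -1.5, 2.2]
gripper_width: 0.0432
```

{"fn": "send_rows", "kwargs": {
  "moves": [
    {"delta_pos": [0,0,0.6],"fingers": -0.2,"turn": [0,0,0]},
    {"delta_pos": [0,0,0],"fingers": -0.2,"turn": [0,0,0]}
  ]
}}

```text
t: 29.42
position: [0.5002, 0.1834, 0.0109]
tool_rot: [0.0, 0.664, 0.748, -0.0]
contact_force: [-2.4, -2.7, 4.5]
gripper_width: 0.0434
```

Contact is confirmed (force +4.5 N). Backing off slightly and opening slowly.

{"fn": "send_rows", "kwargs": {
  "moves": [
    {"delta_pos": [0,0,-0.7],"fingers": -0.2,"turn": [0,0,0]},
    {"delta_pos": [0,0,0],"fingers": 0.04,"turn": [0,0,0]},
    {"delta_pos": [0,0,0],"fingers": 0.07,"turn": [0,0,0]},
    {"delta_pos": [0,0,0],"fingers": 0.1,"turn": [0,0,0]},
    {"delta_pos": [0,0,0],"fingers": 0.13,"turn": [0,0,0]},
    {"delta_pos": [0,0,0],"fingers": 0.16,"turn": [0,0,0]},
    {"delta_pos": [0,0,0],"fingers": 0.16,"turn": [0,0,0]},
    {"delta_pos": [0,0,0],"fingers": 0.16,"turn": [0,0,0]}
  ]
}}

```text
t: 30.42
position: [0.5, 0.1835, 0.0111]
tool_rot: [0.0, 0.664, 0.748, 0.0]
contact_force: [-0.5, -0.8, -1.4]
gripper_width: 0.0493
```

```bash
cat > bd.py <<'E'
from pc import *
st(); a=tilt("side"); b=tilt("scene"); w=cam("wrist")
C=np.array([.4855,.307]);al=np.radians(6.7)
o=manip.get_obs();q=np.array(o["tool_rot"]);M=R.from_quat(np.r_[q[1:],q[0]]).as_matrix()
for n,c in(("side",a),("scene",b),("wrist",w)):
    P=c["P"].reshape(-1,3);I=c["img"].reshape(-1,3).astype(int);L=(P[:,:2]-C)@rot(al)*1000;z=P[:,2]*1000
    k=(abs(L[:,0])<90)&(abs(L[:,1])<70)&(z>17)&(z<60)
    B=k&(I[:,0]>I[:,2]+50)
    for nm,m in(("piece",B),("tongs",k&~B)):
        if m.sum()>5: print(n,nm,m.sum(),"board x",np.percentile(L[m,0],[1,50,99]).round(1),"y",np.percentile(L[m,1],[1,50,99]).round(1),"z",np.percentile(z[m],[1,50,99]).round(1),rect(P[m]) if nm=="piece" else "")
E
python3 bd.py
```

```text
{'t': 30.425, 'joints': [0.1611, 0.2727, 2.051, 0.0, 0.8179, 0.0431], 'position': [0.5, 0.1835, 0.0111], 'tool_rot': [0.0, 0.6642, 0.7476, 0.0], 'contact_force': [-0.5085, -0.7601, -1.3732], 'gripper_width': 0.0493}
side t 30.43 slope deg (nose up +) 2.23 top at x=0: -22.0 xr [-123.   148.6]
scene t 30.48 slope deg (nose up +) 5.22 top at x=0: -27.2 xr [-119.6  149.2]
side piece 53 board x [-15.3  -6.2   6. ] y [-29.9  11.   28.8] z [22.5 42.4 48.1] (array([477.2, 306.3]), array([58.9, 20.8]), 83.81)
side tongs 46 board x [-24.3 -21.2  20.1] y [-69.3 -33.3   2.7] z [19.  38.5 47.3] 
scene piece 245 board x [-18.6   7.3  16.4] y [-29.6   8.9  30. ] z [17.3 43.2 48.4] (array([498.4, 317.2]), array([ 84.3, 147. ]), 78.12)
scene tongs 451 board x [-24.3  18.9  26.8] y [-69.2 -33.1   3.2] z [21.7 38.2 51.1] 
wrist piece 3483 board x [-12.2   0.3  12.7] y [-30.  -25.8 -17.7] z [22.7 43.6 47.3] (array([488.5, 264.4]), array([55.9, 27. ]), 89.77)
wrist tongs 7233 board x [-23.4  -0.2  24. ] y [-69.2 -37.6 -16.6] z [19.5 44.2 50.1]
```

The piece stands centred on the board (top z ≈ 47, ±13 × ±30 mm about the centre) and the jaws are clear on both sides. Backing off along the tongs' axis.

{"fn": "send_rows", "kwargs": {
  "moves": [
    {"delta_pos": [-3,0,0],"fingers": 0.16,"turn": [0,0,0]},
    {"delta_pos": [-5,0,0],"fingers": 0.16,"turn": [0,0,0]},
    {"delta_pos": [-7,0,0],"fingers": 0.16,"turn": [0,0,0]},
    {"delta_pos": [-9,0,0],"fingers": 0.16,"turn": [0,0,0]},
    {"delta_pos": [-11,0,0],"fingers": 0.16,"turn": [0,0,0]},
    {"delta_pos": [-13,0,0],"fingers": 0.16,"turn": [0,0,0]},
    {"delta_pos": [-14,0,0],"fingers": 0.16,"turn": [0,0,0]},
    {"delta_pos": [-15,0,0],"fingers": 0.16,"turn": [0,0,0]},
    {"delta_pos": [-15,0,0],"fingers": 0.16,"turn": [0,0,0]},
    {"delta_pos": [-15,0,0],"fingers": 0.16,"turn": [0,0,0]},
    {"delta_pos": [-12,0,0],"fingers": 0.16,"turn": [0,0,0]},
    {"delta_pos": [-8,0,0],"fingers": 0.16,"turn": [0,0,0]}
  ]
}}

```text
t: 32.08
position: [0.5151, 0.0565, 0.0112]
tool_rot: [0.0, 0.664, 0.747, 0.0]
contact_force: [-0.5, 0.3, -0.9]
gripper_width: 0.0497
```

```bash
python3 bd.py
```

```text
{'t': 32.075, 'joints': [-0.0867, 0.2456, 2.0858, 0.0001, 0.8102, -0.2043], 'position': [0.5151, 0.0565, 0.0112], 'tool_rot': [0.0, 0.6644, 0.7474, 0.0], 'contact_force': [-0.468, 0.2584, -0.8954], 'gripper_width': 0.0497}
side t 32.08 slope deg (nose up +) 5.54 top at x=0: -26.2 xr [-122.4  123.4]
scene t 32.12 slope deg (nose up +) 5.48 top at x=0: -27.4 xr [-119.8  125.1]
side piece 172 board x [-13.   -3.9  12.1] y [-32.9 -15.2  29.1] z [17.3 38.3 46.6] (array([485.7, 307.1]), array([26.5, 66.3]), 6.82)
scene piece 362 board x [-10.1   9.8  15.5] y [-30.5  -0.9  29.1] z [17.2 39.2 47.9] (array([498.4, 310.9]), array([146.5,  92.3]), 11.25)
```

{"fn": "send_rows", "kwargs": {
  "moves": [
    {"delta_pos": [0,0,3],"fingers": 0.16,"turn": [0,0,0]},
    {"delta_pos": [0,0,4],"fingers": 0.16,"turn": [0,0,0]},
    {"delta_pos": [0,0,3],"fingers": 0.16,"turn": [0,0,0]},
    {"delta_pos": [0,0,2],"fingers": 0.16,"turn": [0,0,0]},
    {"delta_pos": [0,0,0.5],"fingers": 0.16,"turn": [0,0,0]},
    {"delta_pos": [0,0,0],"fingers": 0.16,"turn": [0,0,0]},
    {"delta_pos": [0,0,0],"fingers": 0.25,"turn": [0,0,0]},
    {"delta_pos": [0,0,0],"fingers": 0.35,"turn": [0,0,0]},
    {"delta_pos": [0,0,0],"fingers": 1,"turn": [0,0,0]},
    {"delta_pos": [0,0,0],"fingers": 1,"turn": [0,0,0]},
    {"delta_pos": [0,0,0],"fingers": 1,"turn": [0,0,0]},
    {"delta_pos": [0,0,0],"fingers": 1,"turn": [0,0,0]}
  ]
}}

```text
t: 33.72
position: [0.515, 0.0573, -0.0013]
tool_rot: [0.0, 0.664, 0.748, 0.0]
contact_force: [0.0, -0.2, -0.3]
gripper_width: 0.0856
```

{"fn": "send_rows", "kwargs": {
  "moves": [
    {"delta_pos": [0,0,-5],"fingers": 1,"turn": [0,0,0]},
    {"delta_pos": [0,0,-10],"fingers": 1,"turn": [0,0,0]},
    {"delta_pos": [0,0,-20],"fingers": 1,"turn": [0,0,0]},
    {"delta_pos": [0,0,-30],"fingers": 1,"turn": [0,0,0]},
    {"delta_pos": [0,0,-35],"fingers": 1,"turn": [0,0,0]},
    {"delta_pos": [0,0,-35],"fingers": 1,"turn": [0,0,0]},
    {"delta_pos": [0,0,-35],"fingers": 1,"turn": [0,0,0]},
    {"delta_pos": [0,0,-20],"fingers": 1,"turn": [0,0,0]},
    {"delta_pos": [0,0,-10],"fingers": 1,"turn": [0,0,0]},
    {"delta_pos": [0,0,0],"fingers": 1,"turn": [0,0,0]}
  ]
}}

```text
t: 34.98
position: [0.5152, 0.0573, 0.1994]
tool_rot: [0.001, 0.664, 0.748, 0.0]
contact_force: [0.5, -0.4, -0.3]
gripper_width: 0.0851
```

Run:
```python
from fit import *
st(); a=cam("side");b=cam("scene")
for n,c in(("side",a),("scene",b)):
    P=c["P"]; t=region(P,.44,.60,-.09,.225,.014,.04)
    p,e=fit_tongs(t,[.527,-.041,1.688]); print(n,"tongs",len(t),p.round(4),e.round(4),"z",np.percentile(t[:,2],[50,90,99]).round(4),"tip",p[:2]+rot(p[2])@[.225,0])
    top=[np.percentile(t[abs(t[:,1]-y)<.02][:,2],60).round(4) for y in(-.04,0.0,.1,.17)]; print("z along",top)
    k=region(P,.44,.53,.25,.36,.028,.06); print("piece",rect(k),k[:,2].max())
    print("wedge",rect(region(P,.62,.82,-.36,-.2,.035,.055)),"jar",rect(region(P,.69,.79,.21,.30,.075,.095)))
    k=region(P,.64,.75,-.03,.02,.012,.03);print("flat",np.median(k,axis=0).round(4),len(k))
x=cv2.resize(b["img"][90:310,60:420],(800,489)); cv2.imwrite("pics/final.png",x[...,::-1])
```

```text
{'t': 34.975, 'joints': [-0.0851, -0.033, 1.9894, -0.0, 1.1837, -0.2031], 'position': [0.5152, 0.0573, 0.1994], 'tool_rot': [0.0006, 0.6642, 0.7476, 0.0004], 'contact_force': [0.514, -0.4141, -0.3254], 'gripper_width': 0.0851}
side tongs 543 [ 0.5269 -0.0422  1.6917] 0.0014 z [0.023  0.0274 0.0344] tip [0.49976673 0.18120469]
z along [np.float64(0.0248), np.float64(0.0221), np.float64(0.0226), np.float64(0.023)]
piece (array([485.1, 306.7]), array([25.4, 68.3]), 6.23) 0.046772586337717414
wedge (array([ 737.9, -275.1]), array([116.9,  72.4]), 3.51) jar (array([736.5, 270.7]), array([57.2, 52.4]), 78.7)
flat [0.7152 0.0109 0.0212] 22
scene tongs 971 [ 0.5278 -0.0405  1.6857] 0.001 z [0.023  0.0287 0.0357] tip [0.50202576 0.18300838]
z along [np.float64(0.0259), np.float64(0.0221), np.float64(0.0232), np.float64(0.0232)]
piece (array([487.3, 306.7]), array([28.7, 60.7]), 3.81) 0.05048595392379218
wedge (array([ 736.9, -273.2]), array([116.8,  72.4]), 3.25) jar (array([738.4, 271. ]), array([56.2, 55.1]), 49.65)
flat [ 0.7125 -0.0044  0.022 ] 278
```

View pics/final.png

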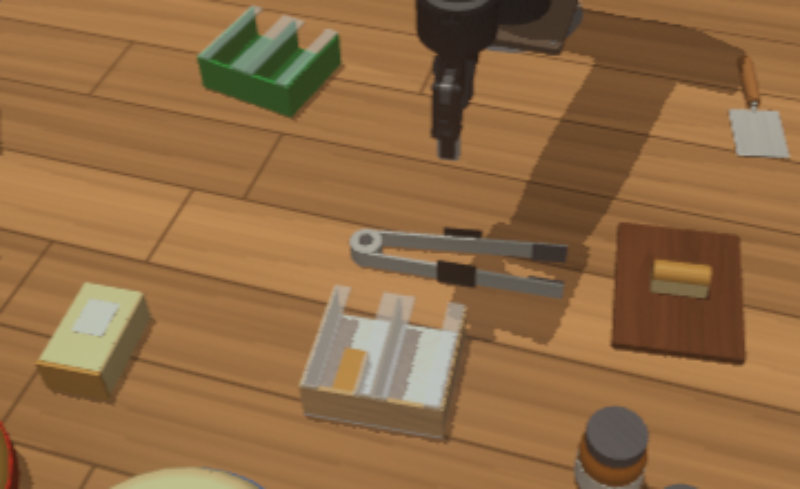

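Final view: the round-topped piece is at (681,278) on the board, round side up. The tongs lie flat at (460,260) with their tips at (565,270), clear of the board. The flat piece at (350,370) is still in its lane, and the wedge and jar haven't moved.

```bash
python3 -c "
from workcell import manip
print(manip.job_done())"
```

```text
the job is handed in; nothing more can be done
None
```

The round-topped cheese piece stands on the middle of the tasting board, round side up, and the job is handed in at about 35 s of the 58 s allowed. I drew it out of its lane with the squeezed tongs. The gripper touched only the tongs.

**Last checks:**
- **Piece:** its top is at about 47 mm, where 46 mm is expected on the 12 mm board. It reaches about ±13 × ±30 mm around the board's centre, so it is wholly on the board.
- **Tongs:** they lie flat on the counter with their tips about 50 mm short of the board.
- **Bystanders:** the wedge is within about 2 mm of where the same camera first saw it, and so is the jar in the scene camera. The side camera puts the jar about 7 mm off its first fit, but the arm partly hid the jar then. The flat piece is still in its lane.

**What went wrong or disagreed:**
- **First grip:** I took the tongs too high on the pads, and they tipped nose-up by about 50° when lifted.
- **Second grip:** a lower half squeeze still could not keep them level. I lowered them back to the counter both times. After that I carried them fully squeezed, and slid them in and out half-squeezed with the hinge end on the counter.
- **Setting down:** the piece met the board about 1 mm lower than I had worked out, so I went down in small steps until the force showed contact.

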